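Load the drive hubs and start the curing station

TASK

Put every drive hub standing on the bench into a pocket of the carrier tray, turning each so that its flat matches the pocket's flat and it sits down flush with its flange on the tray. Only then take the loaded tray by its handle and slide it, flat on the bench, straight into the curing station until it is fully home against the back stop; last of all turn the timer sleeve on the station to 30 (the mark with three dots). Leave the tape, the screwdriver and the profile offcut alone.

Things in the scene. Friction and masses are not known exactly. Their poses are not given: they have to be found in the camera images.
- hub_a_mid (a point): Drive hub, upright, 43 mm tall, 0.11 kg (may be absent). Foot: D spigot 13 mm tall, radius 17, flat 11 mm from the axis. Above: dark D flange 6 mm thick, radius 24, flat 16 mm from the axis on the same side, seen from above. Top: bright round grip, diameter 24, 24 mm tall; hold it there. Point: on the axis, 21.5 mm over the foot; x points to the flat, z up.
- hub_b_mid (a point): Drive hub, upright, 43 mm tall, 0.11 kg (may be absent). Foot: D spigot 13 mm tall, radius 17, flat 11 mm from the axis. Above: dark D flange 6 mm thick, radius 24, flat 16 mm from the axis on the same side, seen from above. Top: bright round grip, diameter 24, 24 mm tall; hold it there. Point: on the axis, 21.5 mm over the foot; x points to the flat, z up.
- hub_c_mid (a point): Drive hub, upright, 43 mm tall, 0.11 kg (may be absent). Foot: D spigot 13 mm tall, radius 17, flat 11 mm from the axis. Above: dark D flange 6 mm thick, radius 24, flat 16 mm from the axis on the same side, seen from above. Top: bright round grip, diameter 24, 24 mm tall; hold it there. Point: on the axis, 21.5 mm over the foot; x points to the flat, z up.
- hub_d_mid (a point): Drive hub, upright, 43 mm tall, 0.11 kg (may be absent). Foot: D spigot 13 mm tall, radius 17, flat 11 mm from the axis. Above: dark D flange 6 mm thick, radius 24, flat 16 mm from the axis on the same side, seen from above. Top: bright round grip, diameter 24, 24 mm tall; hold it there. Point: on the axis, 21.5 mm over the foot; x points to the flat, z up.
- tray: Loose aluminium tray 150 (x) by 215 (y) by 20 mm, 0.45 kg; origin under its centre, z up. It slides into the station towards its +y; handle at -y. Four D pockets 14 mm deep, 68 mm apart, 1.2 mm wider all round than a spigot (1 mm at the flat), all flats on the tray's +x side: a hub fits with its x along the tray's x, and its flange then lies on the tray.
- pocket_1 (a point): On the axis of the tray's pocket 1, 28.5 mm over the tray's underside: where a hub's mid point comes when seated. Axes as the tray's; the pocket's flat is towards +x. Pockets 1 and 2 are the +y row, 1 and 3 the -x side. Any hub may go in any pocket.
- pocket_2 (a point): On the axis of the tray's pocket 2, 28.5 mm over the tray's underside: where a hub's mid point comes when seated. Axes as the tray's; the pocket's flat is towards +x. Pockets 1 and 2 are the +y row, 1 and 3 the -x side. Any hub may go in any pocket.
- pocket_3 (a point): On the axis of the tray's pocket 3, 28.5 mm over the tray's underside: where a hub's mid point comes when seated. Axes as the tray's; the pocket's flat is towards +x. Pockets 1 and 2 are the +y row, 1 and 3 the -x side. Any hub may go in any pocket.
- pocket_4 (a point): On the axis of the tray's pocket 4, 28.5 mm over the tray's underside: where a hub's mid point comes when seated. Axes as the tray's; the pocket's flat is towards +x. Pockets 1 and 2 are the +y row, 1 and 3 the -x side. Any hub may go in any pocket.
- tray_handle (a point): Centre of the tray's handle: a black bar 74 mm long (tray's x), 10 thick (tray's y), 16 tall, centre 54 mm over the tray's underside, on two 10 mm posts 28 mm to either side of this point. It is 199.5 mm behind the leading edge, and 54 mm from the station's face when home. Axes as the tray's.
- tray_nose (a point): Middle of the tray's leading (+y) edge, 10 mm over its underside.
- station: Fixed grey curing station 184 (x) by 160 (y) by 74 mm tall, with a black head 25 mm tall on its roof; origin under its centre. Mouth in its -y face: 156 mm wide, 62 tall, 145 deep, floor level with the bench; two steel guide fins 22 mm tall flare out 42 mm ahead of it, to about 190 mm apart. With the tray home, 70 mm of it stands out with the handle.
- station_mouth (a point): Middle of the mouth in the plane of the front face, 10 mm over the bench. Axes as the station's: +y is straight in.
- station_stop (a point): Middle of the station's inner back wall, 10 mm over the bench: the tray's leading edge rests against it when fully home.
- timer (a joint): Timer sleeve angle, rad, growing clockwise seen from above, 0 to 3.0. Seven marks 0.5 rad apart, a click stop at each: no dots = 0 (station's -y side), then clockwise one dot per 10 min; 30 is 1.5 rad, three dots. A white line on its top points at the mark. About 0.05 N m turns it; released near a mark it clicks in.
- timer_grip (a point): On the axis of the timer sleeve, a knurled upright steel cylinder, diameter 40 mm, 36 mm tall, on the head (top 99 mm over the bench); the point is 20 mm above the sleeve's foot.
- tape: Bystander: loose roll of tape lying flat, 92 mm across, 24 mm tall. Not to be disturbed.
- driver: Bystander: loose screwdriver, 200 mm long. Not to be disturbed.
- offcut: Bystander: loose offcut of aluminium profile, 30 x 110 x 30 mm. Not to be disturbed.

How it is judged:
By the outcome, as a careful person would: the job done as asked, in the order asked, and still so for the second after the job is handed in, with the robot touching nothing.
Of hub_a, hub_b, hub_c, hub_d only 3 to 4 are there at a start; the rules pass over those that are not, and their reading is None.
At some moment in a run one of hub_a, hub_b, hub_c, hub_d may be knocked a few centimetres aside while the robot is not near it.
It also fails if it takes over 208 s, if anything falls off the work surface, if the arm or the gripper's body presses on something with over 40 N, if the wrist force passes 120 N, or if a joint passes its speed limit or range.

ROBOT

A 6-joint arm with a two-finger parallel gripper is mounted at the origin on the work surface. World frame = base frame: x ahead of the robot, y to its left, z up, the work surface at z = 0. Lengths are in m, angles in rad, forces in N, time in s.
With the tool pointing down it reaches from about 0.325 to 0.775 m from the base axis. Payload 5.5 kg.
Tool frame: the origin (TCP) lies between the finger pads; the fingertips stand 25 mm ahead of it and the grasp point (between the pads) lies 6 mm ahead of it; x points along the fingers, z is the direction in which the jaws open and shut, and the axes are right-handed (so a half turn about x gives the same grasp; the last joint's range is limited). The gripper opens to 85 mm and grips with 20 to 120 N. Pads are 22 mm wide; open, the fingers measure 114 mm over their backs; the gripper's body (76 mm by 85 mm) begins 54 mm behind the grasp point. The pads swing forward as they close: fully open they stand 13 mm farther back than shut.
Start: joints at [-1.216, 0.091, 1.231, -0, 1.82, -0.057], TCP at [0.24, -0.55, 0.256] pointing down, gripper open.
Joint ranges: [-2.87, 2.87], [-0.86, 2.18], [0.17, 2.46], [-1.51, 4.65], [0.06, 2.69], [-2.65, 2.65]. Speed limits (rad/s): [2.57, 2.57, 3.01, 3.14, 3.14, 3.14].

INTERFACE

Orientations are given as a 3x3 rotation matrix whose columns are the frame's x, y, z axes.
In Python, from station import manip, imaging gives the robot as it stands.
- The arm moves only by the tool drive_tool, never from a script. Its argument "series" is a list of rows, each an object with "travel": the shift along the tool's x, y, z in m, a list of three; "twist": the turn, a rotation vector about the tool's x, y, z in degrees, a list of three; "fingers": the closure, from 0 (fully open) to 1 (shut). A call has 1 to 20 rows; each row shifts and turns the commanded pose from where the row before left it, along the tool's axes as they then stand; what a row does not reach is not made up. A row lasts 1/8 s, in which the tool goes at most 62.5 mm and 10.7 degrees, less where a joint would pass 70% of its speed; a pose out of reach is approached as far as the arm can. A call is refused whole if a number of a shift passes 0.0625 or a number of a turn 10.7, either way. A call with a gripper value outside its range is refused whole. The fingers move at their own pace and stop on an object; "newtons" is the grip in N (left out, the last holds). Time passes only in rows, so rows that do not move let the fingers close. It gives the time, the measured TCP pose, the force and the opening at its end, in the units of the state.
- manip.state(): the state, without advancing time (a new reading comes with each control period).
- imaging.snapshot(name): name is "scene" or "top"; returns the picture (480x640x3 uint8, red, green, blue); there is no depth.
- imaging.get_calibration(name): a dict with "fov_y" (degrees; the focal length in pixels is half the picture's height over the tangent of half this angle, whatever the lens; pixels are square), "cx", "cy" (the principal point, pixels), "world_from_camera" (4x4, takes a point from camera to world coordinates). Camera axes: x right, y down, z forward; pixel columns grow to the right and rows downward; lengths in m; the calibration is good to about 2 mm. A picture is of the moment at which its call begins. get_calibration takes no time and is no camera call.
- manip.job_done(): hands the job in, once; it reports no verdict.
The state is a dict: "time": time; "q": joint angles; "joint_velocities": joint speeds; "joint_torque": joint torques, N m; "tcp_pos": TCP position; "tcp_rot": TCP orientation; "force": force on the tool from outside, world axes, zero at the start; "torque": the same for the moment, N m; "opening": opening from 0.0 (shut) to 1.0 (fully open).
Only numpy, scipy, OpenCV 4.12 (cv2) and the standard library are available. Lean on these libraries where they do the work, as an engineer would, in place of code of your own. Each camera call takes 0.05 s, during which the arm holds its last target.

## Working session

There is one attempt and no reset: what is moved stays moved. The work goes in short steps, Python scripts to look and compute and a tool call to move; the robot and the scene stay as the last step left them, time stands still between calls to the robot, and variables do not carry over. Pictures are saved under pics/ and viewed, and the job is handed in when it is done.

Besides the shell and the picture viewer there is one more tool, called after "Call:" by a JSON object that holds its "method" and its "body", one argument or row to a line. drive_tool: Moves the arm, as the interface text tells. Its arguments: {"type":"object","properties":{"series":{"type":"array"},"newtons":{"type":"number"}},"required":["series"]}

```bash
ls; mkdir -p pics; python3 - <<'E'
from station import manip, imaging
import cv2,json
s=manip.state()
print(s)
for n in("scene","top"):
    im=imaging.snapshot(n); cv2.imwrite(f"pics/{n}0.png",im[:,:,::-1]); print(n,imaging.get_calibration(n))
E
```

```text
pics
{'time': 0.0, 'q': array([-1.21573339e+00,  9.19012238e-02,  1.23194839e+00,  1.84488130e-05,
        1.81979567e+00, -5.67275792e-02]), 'joint_velocities': array([-1.10863093e-03, -2.21894255e-04,  1.12378715e-03, -6.00777139e-05,
        5.58745790e-04,  1.10696578e-03]), 'joint_torque': array([ 4.59697676e-04, -4.58733380e+01, -4.18017626e+01, -4.06598183e-04,
        1.15417907e-02,  2.92807067e-05]), 'tcp_pos': array([ 0.24005344, -0.54961803,  0.25509016]), 'tcp_rot': array([[-6.96830253e-04,  9.16403872e-01,  4.00254241e-01],
       [ 1.93081043e-03,  4.00254825e-01, -9.16401848e-01],
       [-9.99997893e-01,  1.34238531e-04, -2.04831182e-03]]), 'force': array([-0.18987186, -0.10642978, -0.18998687]), 'torque': array([-0.04446386,  0.0136981 ,  0.00153362]), 'opening': 1.0004630024868142}
scene {'fov_y': 56.232928533090025, 'cx': 323.486952584298, 'cy': 242.34542704246087, 'world_from_camera': array([[-0.60244348,  0.6418273 , -0.47446767,  1.08133026],
       [ 0.79802651,  0.49529624, -0.3432715 ,  0.38500239],
       [ 0.01468103, -0.58543946, -0.81058319,  0.91528856],
       [ 0.        ,  0.        ,  0.        ,  1.        ]])}
top {'fov_y': 44.81444881624862, 'cx': 323.348238914882, 'cy': 248.98995857247468, 'world_from_camera': array([[-0.01555636, -0.99625066,  0.08510359,  0.49909947],
       [-0.9998724 ,  0.01519072, -0.00494232,  0.04944591],
       [ 0.00363101, -0.08516962, -0.99635985,  1.28402869],
       [ 0.        ,  0.        ,  0.        ,  1.        ]])}
```

View pics/scene0.png

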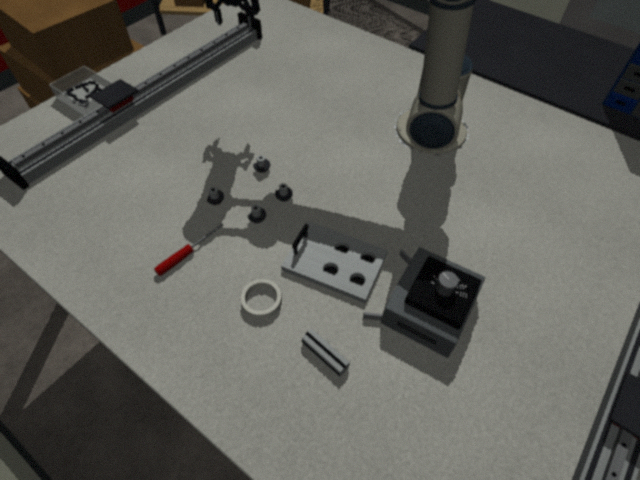

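View pics/top0.png

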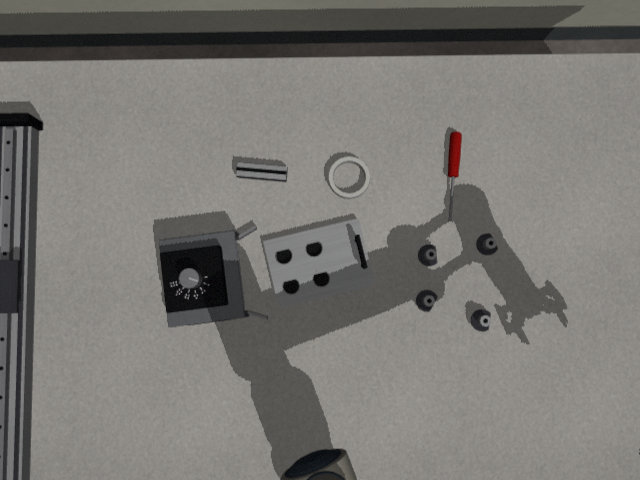

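```bash
cat > h.py <<'E'
import numpy as np, cv2
from station import manip, imaging
CAL={n:imaging.get_calibration(n) for n in("scene","top")}
def proj(n,P):
    c=CAL[n];P=np.atleast_2d(P).astype(float);T=np.linalg.inv(c["world_from_camera"]);q=P@T[:3,:3].T+T[:3,3]
    f=240/np.tan(np.radians(c["fov_y"]/2));return np.c_[c["cx"]+f*q[:,0]/q[:,2],c["cy"]+f*q[:,1]/q[:,2]]
def ray(n,uv):
    c=CAL[n];f=240/np.tan(np.radians(c["fov_y"]/2));uv=np.atleast_2d(uv).astype(float)
    d=np.c_[(uv[:,0]-c["cx"])/f,(uv[:,1]-c["cy"])/f,np.ones(len(uv))]@c["world_from_camera"][:3,:3].T
    return c["world_from_camera"][:3,3],d
def atz(n,uv,z):
    o,d=ray(n,uv);return o+d*((z-o[2])/d[:,2])[:,None]
def tri(a,b):  # pixel in top, pixel in scene
    o1,d1=ray("top",a);o2,d2=ray("scene",b);d1=d1[0];d2=d2[0]
    s=np.linalg.lstsq(np.c_[d1,-d2],o2-o1,rcond=None)[0];p,q=o1+s[0]*d1,o2+s[1]*d2
    return (p+q)/2,np.linalg.norm(p-q)
def crop(im,x0,y0,x1,y1,k,out):
    c=cv2.resize(im[y0:y1,x0:x1],None,fx=k,fy=k,interpolation=cv2.INTER_CUBIC)
    c=np.clip(c.astype(float)*1.4,0,255).astype(np.uint8)
    st=10
    for x in range((x0+st-1)//st*st,x1,st):
        cv2.line(c,(int((x-x0+.5)*k),0),(int((x-x0+.5)*k),6),(0,255,255),1)
        if x%20==0: cv2.putText(c,str(x),(int((x-x0+.5)*k)+2,12),0,.35,(0,255,255),1)
    for y in range((y0+st-1)//st*st,y1,st):
        cv2.line(c,(0,int((y-y0+.5)*k)),(6,int((y-y0+.5)*k)),(0,255,255),1)
        if y%20==0: cv2.putText(c,str(y),(8,int((y-y0+.5)*k)+4),0,.35,(0,255,255),1)
    cv2.imwrite(out,c)
E
python3 - <<'E'
from h import *
t=cv2.imread("pics/top0.png");s=cv2.imread("pics/scene0.png")
crop(t,400,220,510,340,7,"pics/t_h.png".replace(".png","1.png"))
crop(t,220,205,380,310,5,"pics/t_tr.png")
crop(t,145,205,275,335,6-1.5 and 4.5,"pics/t_st.png")
crop(s,195,140,305,235,7,"pics/s_h.png")
crop(s,270,210,490,360,3.6,"pics/s_tr.png")
E
```

```text
(no output)
```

View pics/t_h1.png

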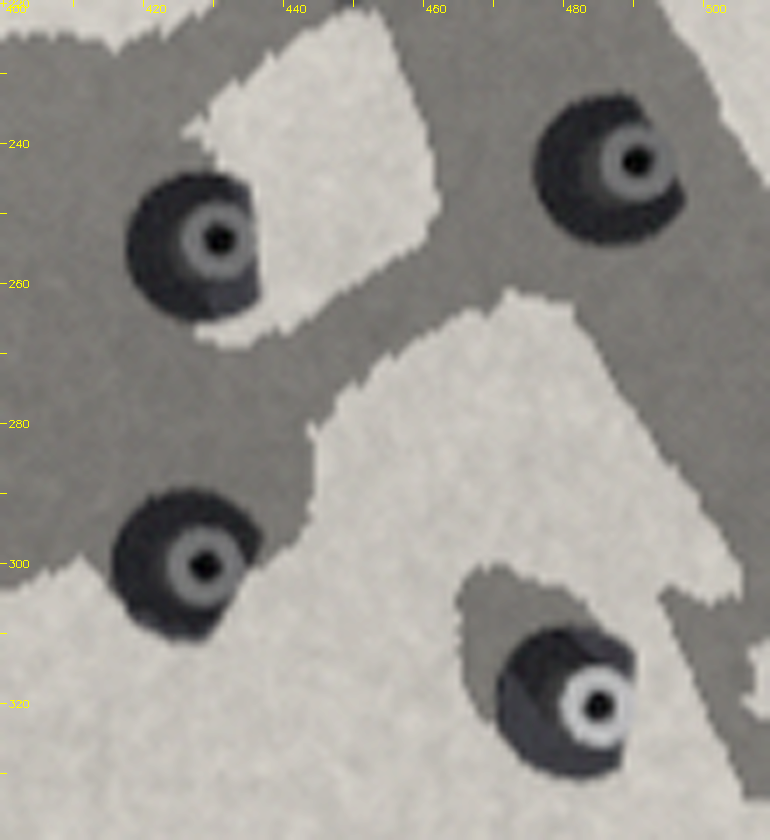

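View pics/t_tr.png

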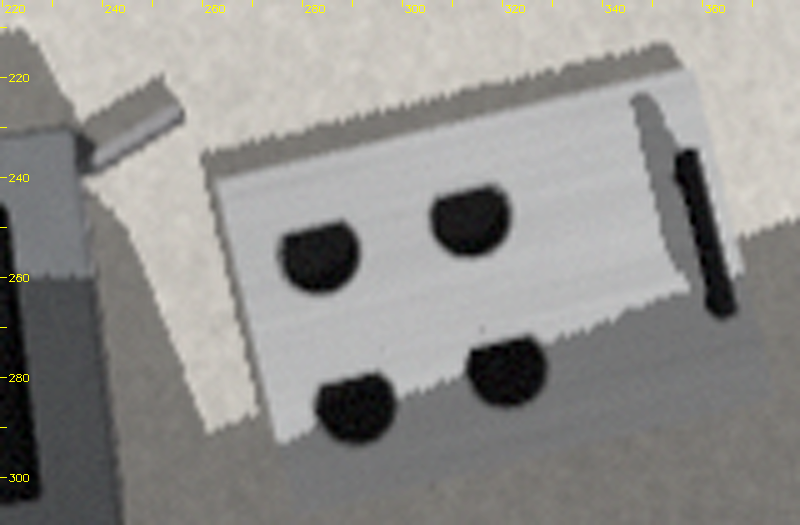

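View pics/t_st.png

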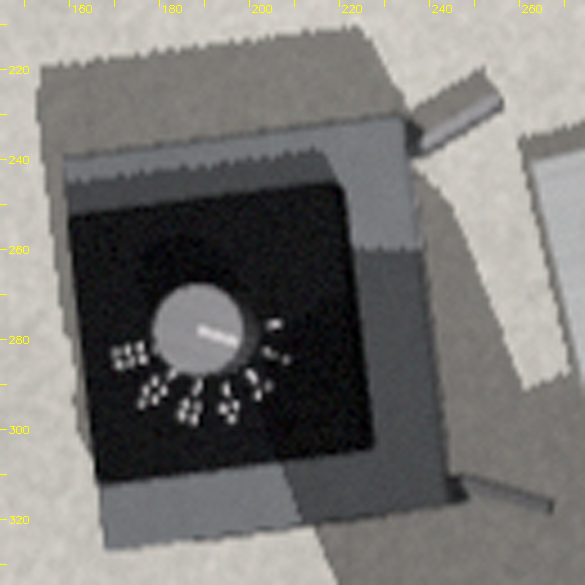

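View pics/s_h.png

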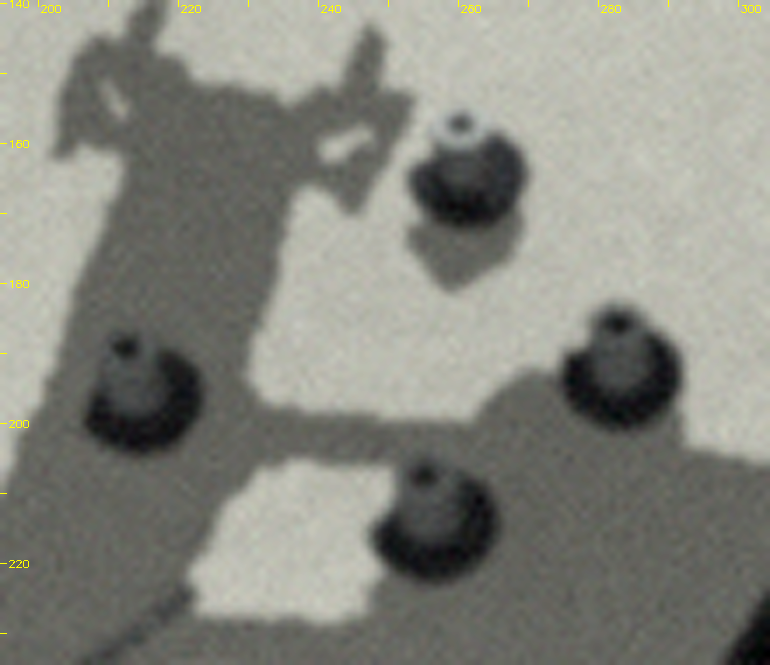

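View pics/s_tr.png

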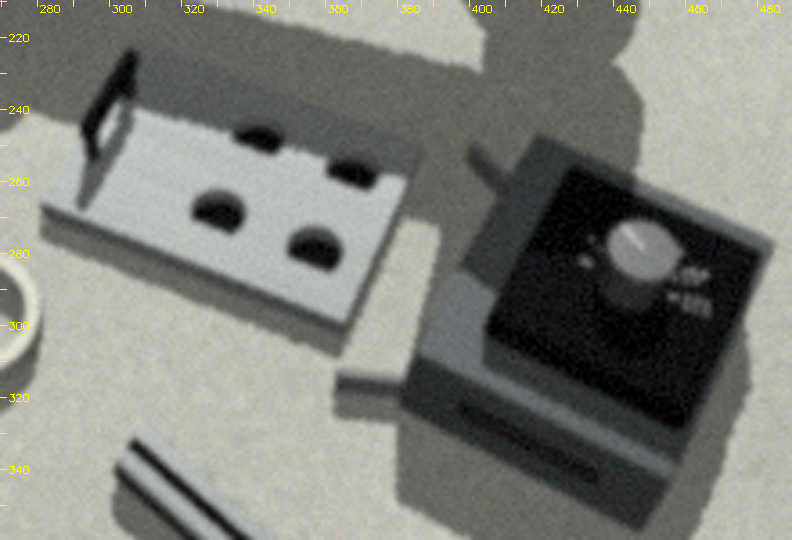

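```bash
python3 - <<'E'
from h import *
np.set_printoptions(precision=4,suppress=True)
T={"H1":((430.9,253.6),(255.1,207.4)),"H2":((490.5,242.5),(212.5,189.1)),"H3":((428.6,300.4),(282.8,185.6)),"H4":((485.1,320.4),(260.2,157.2)),
"traycornNE(nose,+x)":((220+217/5-.5,205+181/5-.5),(270+346/3.6-.5,210+326/3.6-.5)),
"handle +x end":((220+685/5-.5,205+152/5-.5),(270+90/3.6-.5,210+127/3.6-.5)),
"timer top":((145+198/4.5-.5,205+329/4.5-.5),(270+645/3.6-.5,210+250/3.6-.5)),
"st roof nw(-y+x)":((145+404/4.5-.5,205+116/4.5-.5),(270+416/3.6-.5,210+352/3.6-.5)),
"st roof +y,-x":((145+105/4.5-.5,205+547/4.5-.5),(270+772/3.6-.5,210+243/3.6-.5)),
}
for k,(a,b) in T.items():
    p,e=tri(a,b);print(k,p,round(e,4),"  at pixel+.5:",tri(np.array(a)+.5,np.array(b)+.5)[0])
E
```

```text
H1 [ 0.5912 -0.1858  0.0458] 0.0009   at pixel+.5: [ 0.5899 -0.1869  0.0421]
H2 [ 0.6131 -0.3139  0.0468] 0.0006   at pixel+.5: [ 0.6118 -0.3154  0.043 ]
H3 [ 0.492  -0.1778  0.047 ] 0.0004   at pixel+.5: [ 0.4904 -0.1788  0.0433]
H4 [ 0.448  -0.2962  0.0459] 0.0004   at pixel+.5: [ 0.4462 -0.2975  0.0421]
traycornNE(nose,+x) [0.6268 0.1761 0.0178] 0.0025   at pixel+.5: [0.6257 0.1761 0.0141]
handle +x end [ 0.6311 -0.0256  0.065 ] 0.0031   at pixel+.5: [ 0.63   -0.0262  0.0614]
timer top [0.5442 0.3108 0.1371] 0.0019   at pixel+.5: [0.5431 0.3112 0.1341]
st roof nw(-y+x) [0.6441 0.2306 0.0726] 0.003   at pixel+.5: [0.643  0.2308 0.0692]
st roof +y,-x [0.4482 0.3658 0.0745] 0.0011   at pixel+.5: [0.4467 0.3664 0.0712]
```

```bash
cat > fit.py <<'E'
from h import *
from scipy.optimize import minimize
a=np.linspace(0,2*np.pi,90,endpoint=False)
def dpoly(r,f,n=60):
    t=np.arccos(f/r);th=np.linspace(t,2*np.pi-t,n);return np.c_[r*np.cos(th),r*np.sin(th)]
def pose(P2,z,x,y,yaw):
    c,s=np.cos(yaw),np.sin(yaw);return np.c_[x+c*P2[:,0]-s*P2[:,1],y+s*P2[:,0]+c*P2[:,1],np.full(len(P2),z)]
K=8
def rast(polys,box,off=0.0,cam="top"):
    x0,y0,x1,y1=box;m=np.zeros(((y1-y0)*K,(x1-x0)*K),np.uint8)
    for P in polys:
        uv=proj(cam,P)  # calibration pixel; off=0.5: image edge convention
        q=(uv-off+0.5-np.array([x0,y0]))*K-0.5
        cv2.fillPoly(m,[np.round(q*16).astype(np.int32)],1,shift=4)
    return m
def down(m): 
    h,w=m.shape;return m.reshape(h//K,K,w//K,K).mean((1,3))
circ=lambda r:np.c_[r*np.cos(a),r*np.sin(a)]
def cylmask(x,y,r,z0,z1,box,off,cam):
    P=np.vstack([proj(cam,pose(circ(r),z,x,y,0)) for z in(z0,z1)]).astype(np.float32)
    x0,y0,x1,y1=box;m=np.zeros(((y1-y0)*K,(x1-x0)*K),np.uint8)
    hull=cv2.convexHull(P)[:,0];q=(hull-off+.5-np.array([x0,y0]))*K-.5
    cv2.fillPoly(m,[np.round(q*16).astype(np.int32)],1,shift=4);return m
def dark(im,lo=45,hi=110):
    g=im.mean(2).astype(float);return np.clip((hi-g)/(hi-lo),0,1)
def fit_hub(im,x,y,yaw,off=.5,cam="top",base=0.0,lo=45,hi=110):
    u=proj(cam,[[x,y,base+.019]])[0];b=[int(u[0])-20,int(u[1])-20,int(u[0])+20,int(u[1])+20]
    obs=dark(im,lo,hi)[b[1]:b[3],b[0]:b[2]]
    def cost(p):
        px,py,pw=x+p[0]/1e3,y+p[1]/1e3,yaw+p[2]/20
        D=dpoly(.024,.016)
        fl=rast([pose(D,base+.013,px,py,pw),pose(D,base+.019,px,py,pw)],b,off,cam)
        g=cylmask(px,py,.0125,base+.019,base+.043,b,off,cam);keep=1-down(g)
        return float((((down(fl*(1-g))-obs)**2)*(keep>.99)).sum())
    r=minimize(cost,[0,0,0],method="Nelder-Mead",options=dict(initial_simplex=np.array([[0,0,0],[3,0,0],[0,3,0],[0,0,4]]),xatol=.02,fatol=.001))
    return x+r.x[0]/1e3,y+r.x[1]/1e3,yaw+r.x[2]/20,r.fun
PK={1:(-.034,None)}
def fit_tray(im,x,y,yaw,pk,off=.5,cam="top",which=(0,1,2,3),lo=25,hi=110,z=.02):
    u=proj(cam,[[x,y,z]])[0];b=[int(u[0])-60,int(u[1])-60,int(u[0])+60,int(u[1])+60]
    obs=dark(im,lo,hi)[b[1]:b[3],b[0]:b[2]]
    W=None
    def polys(p,r,f):
        px,py,pw=x+p[0]/1e3,y+p[1]/1e3,yaw+p[2]/50
        c,s=np.cos(pw),np.sin(pw)
        return [pose(dpoly(r,f),z,px+c*pk[i][0]-s*pk[i][1],py+s*pk[i][0]+c*pk[i][1],pw) for i in which]
    W=down(rast(polys((0,0,0),.026,.021),b,off,cam))>.5
    def cost(p): return float((((down(rast(polys(p,.0182,.012),b,off,cam))-obs)**2)*W).sum())
    r=minimize(cost,[0,0,0],method="Nelder-Mead",options=dict(initial_simplex=np.array([[0,0,0],[4,0,0],[0,4,0],[0,0,4]]),xatol=.02,fatol=.001))
    return x+r.x[0]/1e3,y+r.x[1]/1e3,yaw+r.x[2]/50,r.fun
E
python3 - <<'E'
from fit import *
t=cv2.imread("pics/top0.png")
import math
g=[(.5899,-.1869,-1.6),(.6118,-.3154,-1.0),(.4904,-.1788,-2.1),(.4462,-.2975,-1.7)]
for i,(x,y,w) in enumerate(g):
    best=min((fit_hub(t,x,y,w+d) for d in(-.4,0,.4)),key=lambda r:r[3]);print("H",i+1,np.round(best,4),"deg",round(math.degrees(best[2]),1))
# pockets individually, z=.02
pp={}
for i,(u,v) in {1:(282.8,255.8),2:(290.3,286),0:(0,0)}.items():pass
uv=np.array([(220+318/5,205+257/5),(220+470/5,205+222/5),(220+356/5,205+410/5),(220+507/5,205+371/5)])
print(atz("top",uv,.02))
for p in atz("top",uv,.02):
    print(np.round(fit_tray(t,p[0],p[1],-.2 if 0 else .2,[(0,0)],which=(0,)),4), np.round(fit_tray(t,p[0],p[1],-.2,[(0,0)],which=(0,)),4))
E
```

```text
H 1 [  0.59    -0.1864  -1.5112 105.837 ] deg -86.6
H 2 [  0.6119  -0.316   -1.1674 156.3727] deg -66.9
H 3 [ 0.4921 -0.1802 -2.1509 83.8313] deg -123.2
H 4 [ 0.4481 -0.2974 -1.755  39.1954] deg -100.6
[[0.59219927 0.12993472 0.02      ]
 [0.60647973 0.06355985 0.02      ]
 [0.5254702  0.11411918 0.02      ]
 [0.54134736 0.04842628 0.02      ]]
[0.5936 0.1295 0.2362 6.0245] [0.5936 0.1294 0.2062 5.891 ]
[0.6085 0.0632 0.2379 6.1824] [0.6086 0.0635 0.1965 6.304 ]
[ 0.5268  0.1141  0.2168 13.6113] [ 0.5269  0.1141  0.2188 13.6304]
[ 0.5419  0.0483  0.2214 13.4777] [ 0.5418  0.0484  0.2428 13.5517]
```

```bash
python3 - <<'E'
from fit import *
t=cv2.imread("pics/top0.png");g=t.mean(2)
print(g[300,412:445].round().astype(int)); print(g[280,300:340].round().astype(int)); print(g[253,270:300].round().astype(int))
import math
G=[(.5899,-.1869,-1.5),(.6118,-.3154,-1.15),(.4904,-.1788,-2.15),(.4462,-.2975,-1.7)]
for i,(x,y,w) in enumerate(G):
  for lo,hi in((45,85),(45,100)):
    best=min((fit_hub(t,x,y,w+d,lo=lo,hi=hi) for d in(-.2,0,.2)),key=lambda r:r[3]);print("H",i+1,np.round(best,4),"deg",round(math.degrees(best[2]),1))
pk=[(-.034,.034),(.034,.034),(-.034,-.034),(.034,-.034)]
for lo,hi in((20,100),(20,140),(30,170)): print(np.round(fit_tray(t,.568,.089,.226,pk,lo=lo,hi=hi),4), [np.round(fit_tray(t,.568,.089,.226,pk,which=(i,),lo=lo,hi=hi)[:2],4) for i in ()])
E
```

```text
[110  83  84  76  29  26  29  27  24  30  39  47  82  86  77  23   5  10
  19  46  84  83  75  45  72  88 118 139 138 140 139 136 137]
[133 134 136 135 135 137 136 133 119 132 114 109  78  54   7  15   5   8
   9  15  11   9  10  12   7  10   7   7  23  62  84  86  85  86  86  84
  83  83  82  83]
[128 128 128 129 127 104  66  19  15  12  23  20  20  21  15  18  17  20
  18  19  17  56 114 129 129 130 130 131 130 129]
H 1 [ 0.59   -0.1868 -1.5086  6.7694] deg -86.4
H 1 [ 0.5902 -0.1865 -1.5118 53.4288] deg -86.6
H 2 [ 0.612  -0.3164 -1.1499  1.5467] deg -65.9
H 2 [ 0.612  -0.3162 -1.1446 77.586 ] deg -65.6
H 3 [ 0.4918 -0.1804 -2.1605  4.8442] deg -123.8
H 3 [ 0.492  -0.1803 -2.1546 44.9598] deg -123.5
H 4 [ 0.4479 -0.2979 -1.6736 10.1666] deg -95.9
H 4 [ 0.448  -0.2976 -1.7468 22.9088] deg -100.1
[ 0.5678  0.0887  0.2264 38.5454] []
[ 0.5677  0.0887  0.2262 62.493 ] []
[5.676000e-01 8.870000e-02 2.245000e-01 1.421764e+02] []
```

```bash
cat > plan.py <<'E'
from h import *
import math,sys
def rel(x,y,z,jaw=None):
    s=manip.state();R=s["tcp_rot"];p=s["tcp_pos"];d=R.T@(np.array([x,y,z])-p)
    j=math.degrees(math.atan2(R[1,2],R[0,2]));tilt=np.degrees(np.cross(R[:,0],[0,0,-1]))
    print("t",round(s["time"],2),"tcp",np.round(p,4),"jaw",round(j,2),"tilt",np.round(R.T@tilt,2),"open",round(s["opening"],3),"F",np.round(s["force"],1),"q6",round(math.degrees(s["q"][5])))
    tw=None if jaw is None else (j-jaw+90)%180-90
    print("tool shift mm",np.round(d*1e3,1),"twist x",tw, "alt",None if tw is None else tw-180*np.sign(tw))
E
python3 - <<'E'
from plan import *
rel(.590,-.187,.12,-90)
E
```

```text
t 0.1 tcp [ 0.2401 -0.5496  0.2552] jaw -66.41 tilt [-0.   -0.1  -0.01] open 0.998 F [ 0.3  0.4 -1. ] q6 -3
tool shift mm [ 135.6  465.8 -192. ] twist x 23.594996996188442 alt -156.40500300381154
```

Call:
{"method": "drive_tool", "body": {
  "series": [
    {"travel":[0,0.0466,-0.0192],"twist":[0,0,0],"fingers":0.45},
    {"travel":[0,0.0466,-0.0192],"twist":[0,0,0],"fingers":0.45},
    {"travel":[0,0.0466,-0.0192],"twist":[0,0,0],"fingers":0.45},
    {"travel":[0,0.0466,-0.0192],"twist":[0,0,0],"fingers":0.45},
    {"travel":[0,0.0466,-0.0192],"twist":[0,0,0],"fingers":0.45},
    {"travel":[0,0.0466,-0.0192],"twist":[0,0,0],"fingers":0.45},
    {"travel":[0,0.0466,-0.0192],"twist":[0,0,0],"fingers":0.45},
    {"travel":[0,0.0466,-0.0192],"twist":[0,0,0],"fingers":0.45},
    {"travel":[0,0.0466,-0.0192],"twist":[0,0,0],"fingers":0.45},
    {"travel":[0,0.0466,-0.0192],"twist":[0,0,0],"fingers":0.45},
    {"travel":[0.045,0,0],"twist":[8,0,0],"fingers":0.45},
    {"travel":[0.045,0,0],"twist":[8,0,0],"fingers":0.45},
    {"travel":[0.045,0,0],"twist":[7.6,0,0],"fingers":0.45},
    {"travel":[0,0,0],"twist":[0,0,0],"fingers":0.45},
    {"travel":[0,0,0],"twist":[0,0,0],"fingers":0.45}
  ],
  "newtons": 30
}}

```text
time: 1.98
tcp_pos: [0.5909, -0.1876, 0.1232]
tcp_rot: [[0.002, 1.0, 0.002], [-0.001, 0.002, -1.0], [-1.0, 0.002, 0.001]]
force: [0.4, -0.8, 0.8]
opening: 0.551
```

```bash
python3 - <<'E'
from plan import *
rel(.590,-.1867,.046,-90)
for n in("scene","top"):
    im=imaging.snapshot(n)[:,:,::-1]; cv2.imwrite(f"pics/{n}1.png",im)
    u=proj(n,[[.59,-.187,.06]])[0].astype(int); crop(im,u[0]-50,u[1]-50,u[0]+50,u[1]+50,4,f"pics/{n}1c.png")
a=cv2.imread("pics/scene1c.png");b=cv2.imread("pics/top1c.png");cv2.imwrite("pics/c1.png",np.hstack([a,b]))
E
```

```text
t 1.98 tcp [ 0.5909 -0.1876  0.1232] jaw -89.86 tilt [-0.    0.04 -0.1 ] open 0.551 F [ 0.4 -0.8  0.8] q6 69
tool shift mm [77.2 -1.1 -1. ] twist x 0.1380521854556065 alt -179.8619478145444
```

View pics/c1.png

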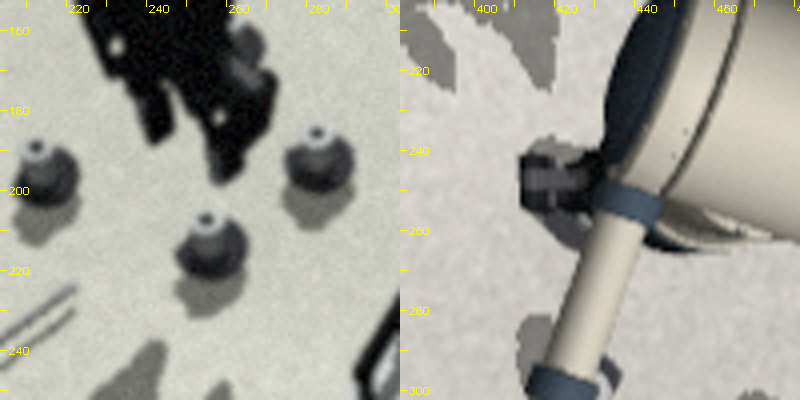

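Call:
{"method": "drive_tool", "body": {
  "series": [
    {"travel":[0.03,-0.001,-0.001],"twist":[0,0,0],"fingers":0.45},
    {"travel":[0.03,0,0],"twist":[0,0,0],"fingers":0.45},
    {"travel":[0.017,0,0],"twist":[0,0,0],"fingers":0.45},
    {"travel":[0,0,0],"twist":[0,0,0],"fingers":0.45},
    {"travel":[0,0,0],"twist":[0,0,0],"fingers":0.9},
    {"travel":[0,0,0],"twist":[0,0,0],"fingers":0.9},
    {"travel":[0,0,0],"twist":[0,0,0],"fingers":0.9},
    {"travel":[0,0,0],"twist":[0,0,0],"fingers":0.9},
    {"travel":[0,0,0],"twist":[0,0,0],"fingers":0.9},
    {"travel":[0,0,0],"twist":[0,0,0],"fingers":0.9}
  ],
  "newtons": 30
}}

```text
time: 3.32
tcp_pos: [0.5904, -0.1867, 0.0464]
tcp_rot: [[0.003, 1.0, -0.0], [-0.001, -0.0, -1.0], [-1.0, 0.003, 0.001]]
force: [-0.2, 1.1, 6.4]
opening: 0.268
```

Call:
{"method": "drive_tool", "body": {
  "series": [
    {"travel":[0,0,0],"twist":[0,0,0],"fingers":0.5},
    {"travel":[0,0,0],"twist":[0,0,0],"fingers":0.5},
    {"travel":[0,0,0],"twist":[-10,0,0],"fingers":0.5},
    {"travel":[0,0,0],"twist":[-10,0,0],"fingers":0.5},
    {"travel":[0,0,0],"twist":[-10,0,0],"fingers":0.5},
    {"travel":[0,0,0],"twist":[-10,0,0],"fingers":0.5},
    {"travel":[0,0,0],"twist":[-10,0,0],"fingers":0.5},
    {"travel":[0,0,0],"twist":[-10,0,0],"fingers":0.5},
    {"travel":[0,0,0],"twist":[-10,0,0],"fingers":0.5},
    {"travel":[0,0,0],"twist":[-10,0,0],"fingers":0.5},
    {"travel":[0,0,0],"twist":[-10,0,0],"fingers":0.5},
    {"travel":[0,0,0],"twist":[0,0,0],"fingers":0.9},
    {"travel":[0,0,0],"twist":[0,0,0],"fingers":0.9},
    {"travel":[0,0,0],"twist":[0,0,0],"fingers":0.9},
    {"travel":[0,0,0],"twist":[0,0,0],"fingers":0.9},
    {"travel":[0,0,0],"twist":[0,0,0],"fingers":0.9}
  ],
  "newtons": 30
}}

```text
time: 5.32
tcp_pos: [0.5894, -0.1864, 0.0442]
tcp_rot: [[0.0, 0.001, 1.0], [0.0, 1.0, -0.001], [-1.0, 0.0, 0.0]]
force: [0.8, -0.1, -0.3]
opening: 0.27
```

```bash
python3 - <<'E'
from plan import *
rel(.590,-.1867,.046,0)
for n in("scene",):
    im=imaging.snapshot(n)[:,:,::-1]; cv2.imwrite(f"pics/{n}2.png",im)
    u=proj(n,[[.59,-.187,.03]])[0].astype(int); crop(im,u[0]-50,u[1]-40,u[0]+50,u[1]+40,7,f"pics/{n}2c.png")
E
```

```text
t 5.33 tcp [ 0.5894 -0.1864  0.0442] jaw -0.03 tilt [ 0.  0. -0.] open 0.27 F [ 0.8 -0.1 -0.3] q6 -21
tool shift mm [-1.8 -0.3  0.6] twist x -0.0335185884611775 alt 179.96648141153884
```

View pics/scene2c.png

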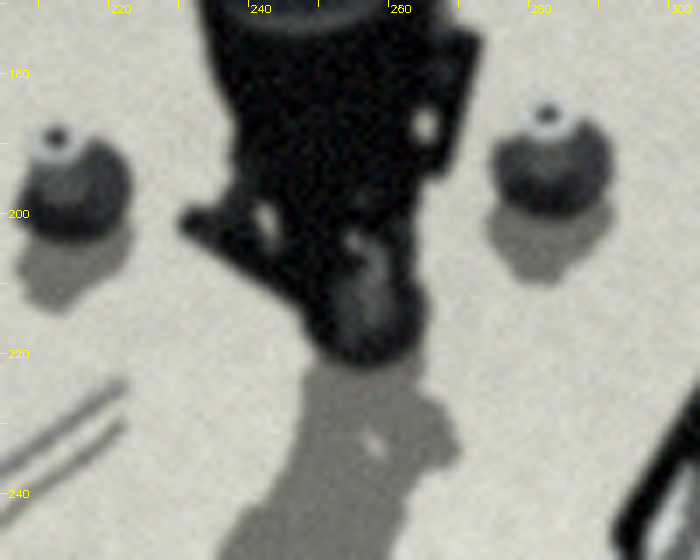

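Call:
{"method": "drive_tool", "body": {
  "series": [
    {"travel":[-0.03,0,0],"twist":[0,0,0],"fingers":0.9},
    {"travel":[-0.03,0,0],"twist":[-9,0,0],"fingers":0.9},
    {"travel":[-0.03,0,0],"twist":[-10,0,0],"fingers":0.9},
    {"travel":[0,0,0],"twist":[-10,0,0],"fingers":0.9},
    {"travel":[0,0,0],"twist":[-10,0,0],"fingers":0.9},
    {"travel":[0,0,0],"twist":[-10,0,0],"fingers":0.9},
    {"travel":[0,0,0],"twist":[-10,0,0],"fingers":0.9},
    {"travel":[0,0,0],"twist":[-10,0,0],"fingers":0.9},
    {"travel":[0,0,0],"twist":[-10,0,0],"fingers":0.9},
    {"travel":[0,0,0],"twist":[-10,0,0],"fingers":0.9},
    {"travel":[0,0,0],"twist":[-10.5,0,0],"fingers":0.9},
    {"travel":[0,0,0],"twist":[0,0,0],"fingers":0.9}
  ]
}}

```text
time: 6.88
tcp_pos: [0.589, -0.1863, 0.1337]
tcp_rot: [[-0.001, -0.987, -0.163], [0.0, -0.163, 0.987], [-1.0, 0.001, 0.001]]
force: [-0.4, -0.8, -1.4]
opening: 0.269
```

```bash
python3 - <<'E'
from plan import *
rel(.593,.1294,.134,99.5)
im=imaging.snapshot("top")[:,:,::-1]; cv2.imwrite(f"pics/top3.png",im)
n="scene"
im=imaging.snapshot(n)[:,:,::-1]; cv2.imwrite(f"pics/{n}3.png",im)
u=proj(n,[[.59,-.187,.1]])[0].astype(int); crop(im,u[0]-50,u[1]-40,u[0]+50,u[1]+40,7,f"pics/{n}3c.png")
E
```

```text
t 6.88 tcp [ 0.589  -0.1863  0.1337] jaw 99.39 tilt [-0.    0.03 -0.06] open 0.269 F [-0.4 -0.8 -1.4] q6 -120
tool shift mm [-2.000e-01 -5.540e+01  3.108e+02] twist x -0.11402414041121745 alt 179.88597585958877
```

View pics/scene3c.png

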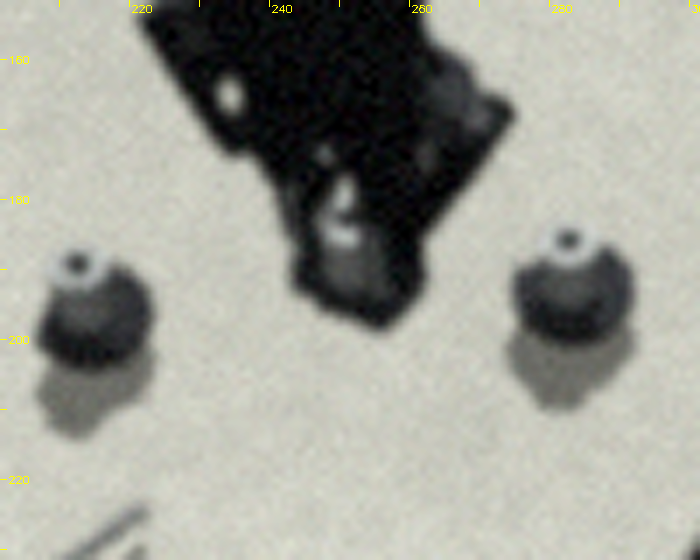

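View pics/top3.png

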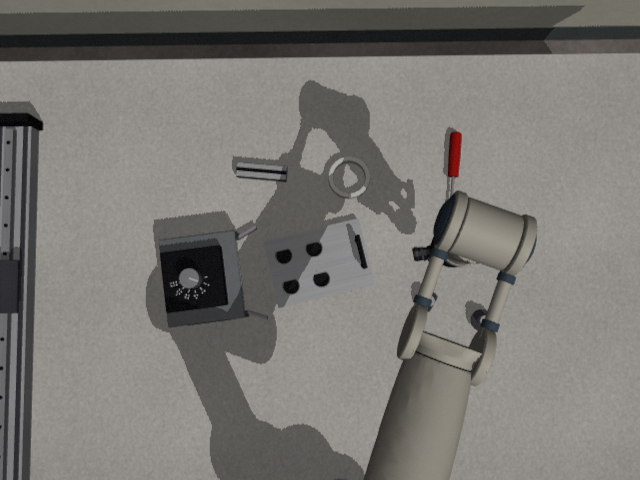

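```bash
python3 - <<'E'
from fit import *
t=cv2.imread("pics/top3.png");g=t.mean(2)
print(g[280,305:335].round().astype(int)); print(g[253,270:300].round().astype(int))
pk=[(-.034,.034),(.034,.034),(-.034,-.034),(.034,-.034)]
for lo,hi in((15,85),(15,80),(15,110)): print(np.round(fit_tray(t,.568,.089,.226,pk,lo=lo,hi=hi),4))
E
```

```text
[140 142 139 138 140 140 140 131  76  22  17  19  22  22  17  21  22  20
  19  14  10  11  14  28  81 134 139 139 140 139]
[82 83 84 84 80 62 41 14 14 15 13 15 12 11 13 11 19 10  6  2 10 41 78 83
 85 84 84 84 84 85]
[ 0.5685  0.0893  0.2233 42.8325]
[ 0.5686  0.0892  0.2203 50.0106]
[ 0.5685  0.0893  0.2229 55.3176]
```

Call:
{"method": "drive_tool", "body": {
  "series": [
    {"travel":[0,-0.0055,0.0311],"twist":[0,0,0],"fingers":0.9},
    {"travel":[0,-0.0055,0.0311],"twist":[0,0,0],"fingers":0.9},
    {"travel":[0,-0.0055,0.0311],"twist":[0,0,0],"fingers":0.9},
    {"travel":[0,-0.0055,0.0311],"twist":[0,0,0],"fingers":0.9},
    {"travel":[0,-0.0055,0.0311],"twist":[0,0,0],"fingers":0.9},
    {"travel":[0,-0.0055,0.0311],"twist":[0,0,0],"fingers":0.9},
    {"travel":[0,-0.0055,0.0311],"twist":[0,0,0],"fingers":0.9},
    {"travel":[0,-0.0055,0.0311],"twist":[0,0,0],"fingers":0.9},
    {"travel":[0,-0.0055,0.0311],"twist":[0,0,0],"fingers":0.9},
    {"travel":[0,-0.0055,0.0311],"twist":[0,0,0],"fingers":0.9},
    {"travel":[0.03,0,0],"twist":[0,0,0],"fingers":0.9},
    {"travel":[0.02,0,0],"twist":[0,0,0],"fingers":0.9},
    {"travel":[0,0,0],"twist":[0,0,0],"fingers":0.9}
  ]
}}

```text
time: 8.6
tcp_pos: [0.5908, 0.1289, 0.0815]
tcp_rot: [[-0.005, -0.987, -0.163], [-0.001, -0.163, 0.987], [-1.0, 0.005, -0.0]]
force: [0.1, -0.1, -1.2]
opening: 0.268
```

```bash
python3 - <<'E'
from plan import *
rel(.593,.1294,.060,99.5)
n="scene"
im=imaging.snapshot(n)[:,:,::-1]; cv2.imwrite(f"pics/{n}4.png",im)
u=proj(n,[[.59,.12,.04]])[0].astype(int); crop(im,u[0]-50,u[1]-40,u[0]+50,u[1]+40,7,f"pics/{n}4c.png")
E
```

```text
t 8.6 tcp [0.5908 0.1289 0.0815] jaw 99.4 tilt [ 0.  -0.  -0.3] open 0.268 F [ 0.1 -0.1 -1.2] q6 -90
tool shift mm [21.4 -2.3  0.2] twist x -0.10374568916761007 alt 179.89625431083238
```

View pics/scene4c.png

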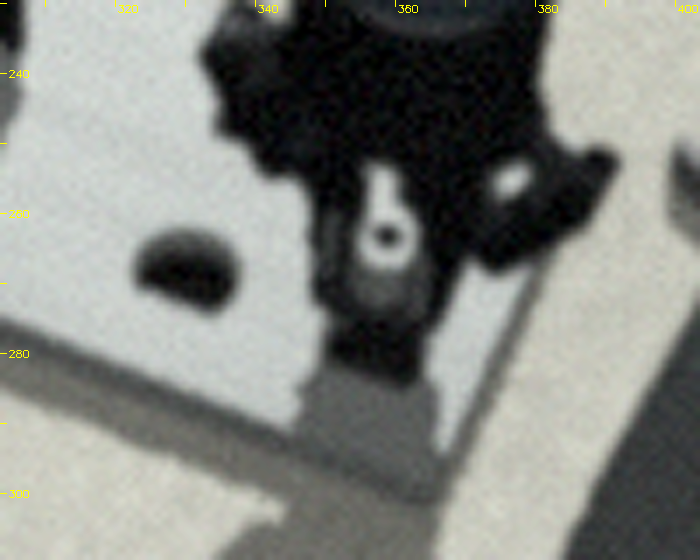

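```bash
python3 - <<'E'
from fit import *
P={1:(.527,.1142),2:(.5935,.1295),3:(.5422,.048),4:(.6085,.0632)}
for f,shade in(("pics/top0.png",()),("pics/top3.png",(2,4,1))):
    t=cv2.imread(f);pts={}
    for i,(x,y) in P.items():
        out=[]
        for hi in (80,105,130):
            r=fit_tray(t,x,y,.224,[(0,0)],which=(0,),lo=15,hi=hi);out.append(r)
        b=min(out,key=lambda r:r[3]);pts[i]=b;print(f,i,np.round(b,4),[round(o[3],1) for o in out])
    c=np.mean([pts[i][:2] for i in pts],axis=0);ang=[np.arctan2(*(np.array(pts[b][:2])-pts[a][:2])[::-1]) for a,b in((1,2),(3,4))]+[np.arctan2(*(np.array(pts[b][:2])-pts[a][:2])[::-1])-np.pi/2 for a,b in((3,1),(4,2))]
    print(c,np.round(ang,4))
E
```

```text
pics/top0.png 1 [ 0.5269  0.1141  0.2352 10.3282] [np.float64(11.9), np.float64(10.3), np.float64(18.3)]
pics/top0.png 2 [0.5936 0.1293 0.2414 4.7617] [np.float64(19.5), np.float64(9.4), np.float64(4.8)]
pics/top0.png 3 [ 0.542   0.0485  0.2295 10.0473] [np.float64(10.0), np.float64(10.4), np.float64(21.5)]
pics/top0.png 4 [0.6087 0.0632 0.2375 4.6662] [np.float64(19.7), np.float64(10.1), np.float64(4.7)]
[0.5678134  0.08879735] [0.2247 0.2173 0.226  0.2258]
pics/top3.png 1 [0.5281 0.115  0.2074 9.8437] [np.float64(10.2), np.float64(9.8), np.float64(21.1)]
pics/top3.png 2 [0.5941 0.1296 0.2411 5.4494] [np.float64(5.4), np.float64(15.2), np.float64(37.8)]
pics/top3.png 3 [0.5426 0.0484 0.2461 5.5864] [np.float64(20.9), np.float64(10.9), np.float64(5.6)]
pics/top3.png 4 [ 0.6091  0.0644  0.2296 10.119 ] [np.float64(11.0), np.float64(10.1), np.float64(20.0)]
[0.56847206 0.08934225] [0.2173 0.2364 0.2146 0.2262]
```

Call:
{"method": "drive_tool", "body": {
  "series": [
    {"travel":[0.008,-0.0024,0.0002],"twist":[0,0,0],"fingers":0.9},
    {"travel":[0.007,0,0],"twist":[0,0,0],"fingers":0.9},
    {"travel":[0,0,0],"twist":[0,0,0],"fingers":0.9},
    {"travel":[0,0,0],"twist":[0,0,0],"fingers":0.9},
    {"travel":[0,0,0],"twist":[0,0,0],"fingers":0.9}
  ]
}}

```text
time: 9.28
tcp_pos: [0.5949, 0.1301, 0.0698]
tcp_rot: [[0.001, -0.986, -0.165], [0.0, -0.165, 0.986], [-1.0, -0.001, -0.0]]
force: [0.3, 0.2, -1.4]
opening: 0.272
```

```bash
python3 - <<'E'
from plan import *
rel(.5932,.1294,.0512,99.5)
E
```

```text
t 9.28 tcp [0.5949 0.1301 0.0698] jaw 99.49 tilt [ 0.   -0.    0.04] open 0.272 F [ 0.3  0.2 -1.4] q6 -90
tool shift mm [18.6  1.8 -0.4] twist x -0.007960247180918145 alt 179.9920397528191
```

Call:
{"method": "drive_tool", "body": {
  "series": [
    {"travel":[0,0.0018,-0.0004],"twist":[0,0,0],"fingers":0.9},
    {"travel":[0,0,0],"twist":[0,0,0],"fingers":0.9},
    {"travel":[0,0,0],"twist":[0,0,0],"fingers":0.9},
    {"travel":[0,0,0],"twist":[0,0,0],"fingers":0.9}
  ]
}}

```text
time: 9.78
tcp_pos: [0.593, 0.1293, 0.0693]
tcp_rot: [[0.0, -0.986, -0.165], [0.0, -0.165, 0.986], [-1.0, -0.0, 0.0]]
force: [0.3, 0.6, -1.8]
opening: 0.268
```

Call:
{"method": "drive_tool", "body": {
  "series": [
    {"travel":[0.004,0,0],"twist":[0,0,0],"fingers":0.9},
    {"travel":[0.004,0,0],"twist":[0,0,0],"fingers":0.9},
    {"travel":[0,0,0],"twist":[0,0,0],"fingers":0.9},
    {"travel":[0,0,0],"twist":[0,0,0],"fingers":0.9}
  ]
}}

```text
time: 10.28
tcp_pos: [0.593, 0.1296, 0.0611]
tcp_rot: [[0.0, -0.986, -0.165], [0.0, -0.165, 0.986], [-1.0, -0.0, 0.0]]
force: [1.8, 2.3, -0.9]
opening: 0.265
```

Call:
{"method": "drive_tool", "body": {
  "series": [
    {"travel":[0.003,0,0],"twist":[0,0,0],"fingers":0.9},
    {"travel":[0.003,0,0],"twist":[0,0,0],"fingers":0.9},
    {"travel":[0.003,0,0],"twist":[0,0,0],"fingers":0.9},
    {"travel":[0,0,0],"twist":[0,0,0],"fingers":0.9},
    {"travel":[0,0,0],"twist":[0,0,0],"fingers":0.9}
  ]
}}

```text
time: 10.9
tcp_pos: [0.5927, 0.1293, 0.0519]
tcp_rot: [[-0.001, -0.986, -0.165], [-0.0, -0.165, 0.986], [-1.0, 0.001, -0.0]]
force: [0.9, 2.6, -1.0]
opening: 0.268
```

Call:
{"method": "drive_tool", "body": {
  "series": [
    {"travel":[0,0,0],"twist":[0,0,0],"fingers":0.5},
    {"travel":[0,0,0],"twist":[0,0,0],"fingers":0.5},
    {"travel":[0,0,0],"twist":[0,0,0],"fingers":0.5},
    {"travel":[-0.03,0,0],"twist":[0,0,0],"fingers":0.5},
    {"travel":[-0.04,0,0],"twist":[10,0,0],"fingers":0.5},
    {"travel":[0,0,0],"twist":[10,0,0],"fingers":0.5},
    {"travel":[0,0,0],"twist":[10,0,0],"fingers":0.5},
    {"travel":[0,0,0],"twist":[10,0,0],"fingers":0.5},
    {"travel":[0,0,0],"twist":[10,0,0],"fingers":0.5},
    {"travel":[0,0,0],"twist":[10,0,0],"fingers":0.5},
    {"travel":[0,0,0],"twist":[10,0,0],"fingers":0.5},
    {"travel":[0,0,0],"twist":[10,0,0],"fingers":0.5},
    {"travel":[0,0,0],"twist":[10,0,0],"fingers":0.5},
    {"travel":[0,0,0],"twist":[10,0,0],"fingers":0.5}
  ]
}}

```text
time: 12.65
tcp_pos: [0.5929, 0.1291, 0.1223]
tcp_rot: [[-0.0, 0.015, 1.0], [-0.0, 1.0, -0.015], [-1.0, -0.0, -0.0]]
force: [-0.8, -0.5, -0.5]
opening: 0.501
```

```bash
cat > look.py <<'E'
from fit import *
from plan import rel
import math
def hubs(k,G):
    t=imaging.snapshot("top")[:,:,::-1].copy();cv2.imwrite(f"pics/top{k}.png",t)
    for (x,y,w) in G:
        bb=[]
        for hi in(75,100,125):
            for d in(-.3,0,.3): bb.append(fit_hub(t,x,y,w+d,lo=30,hi=hi))
        bb.sort(key=lambda r:r[3]);print("hub",np.round(bb[0],4),"deg",round(math.degrees(bb[0][2]),1),"| 2nd",np.round(bb[1],3))
    return t
E
python3 - <<'E'
from look import *
t=hubs(5,[(.612,-.316,-1.15),(.4918,-.1804,-2.15),(.4479,-.2976,-1.75)])
s=imaging.snapshot("scene")[:,:,::-1].copy();cv2.imwrite("pics/scene5.png",s)
rel(.4912,-.1803,.13,0)
crop(t,400,210,510,340,5,"pics/a.png");crop(s,300,220,400,310,4,"pics/b.png")
E
```

```text
hub [ 0.6133 -0.3158 -1.1033 20.1357] deg -63.2 | 2nd [ 0.613 -0.316 -1.108 20.174]
hub [ 0.4918 -0.1796 -2.111  23.1718] deg -120.9 | 2nd [ 0.492 -0.18  -2.146 23.252]
hub [ 0.4479 -0.2976 -1.7379 21.9976] deg -99.6 | 2nd [ 0.448 -0.298 -1.737 22.228]
t 12.75 tcp [0.5929 0.1292 0.1223] jaw -0.59 tilt [-0.   -0.01  0.01] open 0.503 F [-0.4 -0.6  0.3] q6 10
tool shift mm [  -7.6 -310.5  -98.5] twist x -0.5855529634773404 alt 179.41444703652266
```

View pics/a.png

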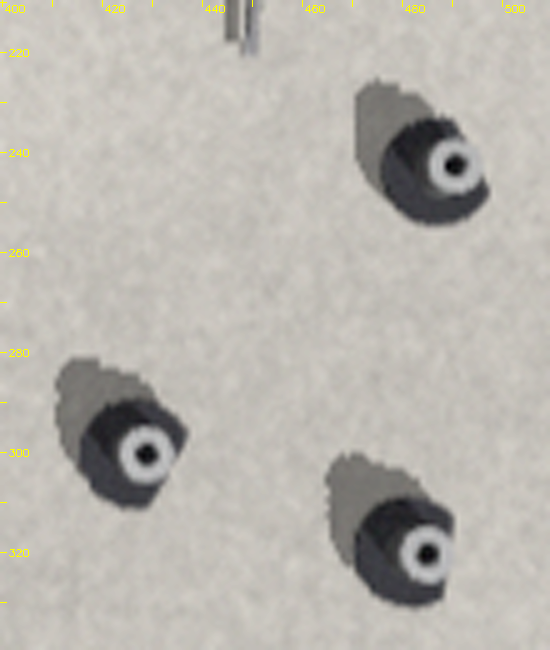

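View pics/b.png

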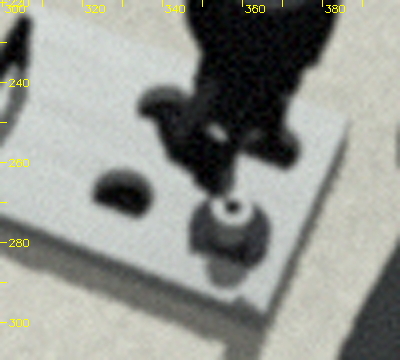

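```bash
python3 - <<'E'
from look import *
t=cv2.imread("pics/top5.png");print(t.mean(2)[302,410:442].astype(int))
for g in [(.612,-.316,-1.15),(.4918,-.1804,-2.15),(.4479,-.2976,-1.75)]:
  for lo,hi in((58,78),(60,85),(60,120)):
    b=min((fit_hub(t,g[0],g[1],g[2]+d,lo=lo,hi=hi) for d in(-.2,0,.2)),key=lambda r:r[3]);print(np.round(b,4),round(math.degrees(b[2]),1))
E
```

```text
[139 136 136 136 112  77  46  46  45  44  46  48  39  52 105 132 131 104
  53  39  65 108 131 132 116 131 138 134 131 132 135 134]
[ 0.6131 -0.3159 -1.0982 10.0331] -62.9
[ 0.613  -0.3156 -1.1391  6.6344] -65.3
[ 0.613  -0.3152 -1.1364 53.1481] -65.1
[ 0.4918 -0.18   -2.0971  9.8967] -120.2
[ 0.4919 -0.1797 -2.0995  7.5418] -120.3
[ 0.4922 -0.1792 -2.0996 63.6663] -120.3
[ 0.4478 -0.298  -1.6862  8.3295] -96.6
[ 0.448  -0.2976 -1.7252  6.5802] -98.8
[ 0.4481 -0.2972 -1.7245 65.2013] -98.8
```

Call:
{"method": "drive_tool", "body": {
  "series": [
    {"travel":[0,-0.0311,-0.0099],"twist":[0,0,0],"fingers":0.5},
    {"travel":[0,-0.0311,-0.0099],"twist":[0,0,0],"fingers":0.5},
    {"travel":[0,-0.0311,-0.0099],"twist":[0,0,0],"fingers":0.5},
    {"travel":[0,-0.0311,-0.0099],"twist":[0,0,0],"fingers":0.5},
    {"travel":[0,-0.0311,-0.0099],"twist":[0,0,0],"fingers":0.5},
    {"travel":[0,-0.0311,-0.0099],"twist":[0,0,0],"fingers":0.5},
    {"travel":[0,-0.0311,-0.0099],"twist":[0,0,0],"fingers":0.5},
    {"travel":[0,-0.0311,-0.0099],"twist":[0,0,0],"fingers":0.5},
    {"travel":[0,-0.0311,-0.0099],"twist":[0,0,0],"fingers":0.5},
    {"travel":[0,-0.0311,-0.0099],"twist":[0,0,0],"fingers":0.5},
    {"travel":[0.02,0,0],"twist":[0,0,0],"fingers":0.5},
    {"travel":[0,0,0],"twist":[0,0,0],"fingers":0.5},
    {"travel":[0,0,0],"twist":[0,0,0],"fingers":0.5},
    {"travel":[0,0,0],"twist":[0,0,0],"fingers":0.5}
  ]
}}

```text
time: 14.5
tcp_pos: [0.4917, -0.1801, 0.1027]
tcp_rot: [[0.001, 0.007, 1.0], [-0.0, 1.0, -0.007], [-1.0, -0.0, 0.001]]
force: [0.2, 0.6, -0.1]
opening: 0.5
```

```bash
python3 - <<'E'
from plan import *
rel(.4912,-.1801,.045,0)
E
```

```text
t 14.5 tcp [ 0.4917 -0.1801  0.1027] jaw -0.4 tilt [-0.    0.04  0.01] open 0.5 F [ 0.2  0.6 -0.1] q6 -23
tool shift mm [57.7  0.  -0.5] twist x -0.40303388771184245 alt 179.59696611228816
```

Call:
{"method": "drive_tool", "body": {
  "series": [
    {"travel":[0.03,0,-0.0005],"twist":[-0.4,0,0],"fingers":0.5},
    {"travel":[0.027,0,0],"twist":[0,0,0],"fingers":0.5},
    {"travel":[0,0,0],"twist":[0,0,0],"fingers":0.5},
    {"travel":[0,0,0],"twist":[0,0,0],"fingers":0.5},
    {"travel":[0,0,0],"twist":[0,0,0],"fingers":0.5},
    {"travel":[0,0,0],"twist":[0,0,0],"fingers":0.9},
    {"travel":[0,0,0],"twist":[0,0,0],"fingers":0.9},
    {"travel":[0,0,0],"twist":[0,0,0],"fingers":0.9},
    {"travel":[0,0,0],"twist":[0,0,0],"fingers":0.9},
    {"travel":[0,0,0],"twist":[0,0,0],"fingers":0.9}
  ]
}}

```text
time: 15.75
tcp_pos: [0.491, -0.1809, 0.046]
tcp_rot: [[0.001, 0.002, 1.0], [-0.0, 1.0, -0.002], [-1.0, -0.0, 0.001]]
force: [0.8, 0.5, 5.3]
opening: 0.269
```

Call:
{"method": "drive_tool", "body": {
  "series": [
    {"travel":[0,0,0],"twist":[0,0,0],"fingers":0.9},
    {"travel":[-0.03,0,0],"twist":[0,0,0],"fingers":0.9},
    {"travel":[-0.03,0,0],"twist":[-10.4,0,0],"fingers":0.9},
    {"travel":[-0.03,0,0],"twist":[-10.4,0,0],"fingers":0.9},
    {"travel":[0,0,0],"twist":[-10.4,0,0],"fingers":0.9},
    {"travel":[0,0,0],"twist":[-10.4,0,0],"fingers":0.9},
    {"travel":[0,0,0],"twist":[-10.4,0,0],"fingers":0.9},
    {"travel":[0,0,0],"twist":[-10.4,0,0],"fingers":0.9},
    {"travel":[0,0,0],"twist":[-10.4,0,0],"fingers":0.9},
    {"travel":[0,0,0],"twist":[-10.4,0,0],"fingers":0.9},
    {"travel":[0,0,0],"twist":[-10.4,0,0],"fingers":0.9},
    {"travel":[0,0,0],"twist":[-10.4,0,0],"fingers":0.9},
    {"travel":[0,0,0],"twist":[-10.4,0,0],"fingers":0.9},
    {"travel":[0,0,0],"twist":[-10.4,0,0],"fingers":0.9},
    {"travel":[0,0,0],"twist":[-9.2,0,0],"fingers":0.9},
    {"travel":[0,0,0],"twist":[0,0,0],"fingers":0.9},
    {"travel":[0,0,0],"twist":[0,0,0],"fingers":0.9}
  ]
}}

```text
time: 17.88
tcp_pos: [0.5003, -0.1538, 0.1339]
tcp_rot: [[-0.009, -0.749, -0.663], [-0.023, -0.662, 0.749], [-1.0, 0.022, -0.011]]
force: [-1.4, -0.1, -1.0]
opening: 0.271
```

```bash
python3 - <<'E'
from plan import *
rel(.5267,.1144,.134,134.4)
n="scene"
im=imaging.snapshot(n)[:,:,::-1]; cv2.imwrite(f"pics/{n}6.png",im)
u=proj(n,[[.491,-.18,.1]])[0].astype(int); crop(im,u[0]-50,u[1]-40,u[0]+50,u[1]+40,5,f"pics/{n}6c.png")
E
```

```text
t 17.88 tcp [ 0.5003 -0.1538  0.1339] jaw 131.51 tilt [ 0.   -0.63 -1.25] open 0.271 F [-1.4 -0.1 -1. ] q6 -152
tool shift mm [  -6.4 -197.4  183.3] twist x -2.887351020310348 alt 177.11264897968965
```

View pics/scene6c.png

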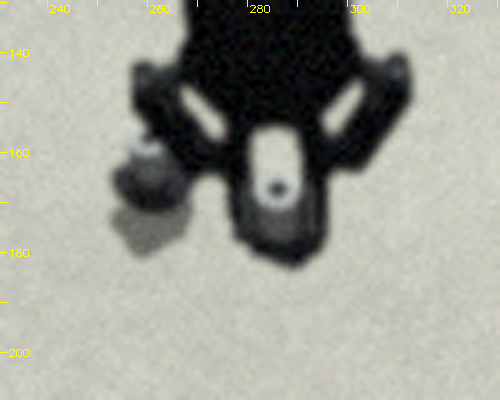

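Call:
{"method": "drive_tool", "body": {
  "series": [
    {"travel":[-0.002,-0.0247,0.0229],"twist":[0,0,0],"fingers":0.9},
    {"travel":[-0.001,-0.0247,0.0229],"twist":[0,0,0],"fingers":0.9},
    {"travel":[-0.001,-0.0247,0.0229],"twist":[0,0,0],"fingers":0.9},
    {"travel":[-0.001,-0.0247,0.0229],"twist":[0,0,0],"fingers":0.9},
    {"travel":[-0.001,-0.0247,0.0229],"twist":[0,0,0],"fingers":0.9},
    {"travel":[0,-0.0247,0.0229],"twist":[0,0,0],"fingers":0.9},
    {"travel":[0,-0.0247,0.0229],"twist":[0,0,0],"fingers":0.9},
    {"travel":[0,-0.0247,0.0229],"twist":[0,0,0],"fingers":0.9},
    {"travel":[0,0,0],"twist":[0,0,0],"fingers":0.9},
    {"travel":[0,0,0],"twist":[0,0,0],"fingers":0.9},
    {"travel":[0,0,0],"twist":[0,0,0],"fingers":0.9}
  ]
}}

```text
time: 19.3
tcp_pos: [0.5272, 0.1134, 0.1343]
tcp_rot: [[-0.008, -0.75, -0.662], [-0.023, -0.661, 0.75], [-1.0, 0.021, -0.012]]
force: [-0.1, 0.5, -0.8]
opening: 0.271
```

```bash
python3 - <<'E'
from plan import *
rel(.5267,.1144,.09,134.4);print(manip.state()["q"])
E
```

```text
t 19.3 tcp [0.5272 0.1134 0.1343] jaw 131.43 tilt [ 0.   -0.7  -1.22] open 0.271 F [-0.1  0.5 -0.8] q6 -122
tool shift mm [44.2 -1.2  1.7] twist x -2.9740818950341463 alt 177.02591810496585
[ 0.16141041 -0.05102543  1.59066326 -0.02173142  1.61349394 -2.13307648]
```

Call:
{"method": "drive_tool", "body": {
  "series": [
    {"travel":[0,0,0],"twist":[-3,-0.7,-1.2],"fingers":0.9},
    {"travel":[0.03,0,0],"twist":[0,0,0],"fingers":0.9},
    {"travel":[0.02,0,0],"twist":[0,0,0],"fingers":0.9},
    {"travel":[0,0,0],"twist":[0,0,0],"fingers":0.9},
    {"travel":[0,0,0],"twist":[0,0,0],"fingers":0.9},
    {"travel":[0,0,0],"twist":[0,0,0],"fingers":0.9}
  ]
}}

```text
time: 20.05
tcp_pos: [0.5278, 0.1146, 0.0856]
tcp_rot: [[0.001, -0.713, -0.701], [0.001, -0.701, 0.713], [-1.0, -0.001, -0.0]]
force: [0.1, -0.1, -1.0]
opening: 0.266
```

```bash
python3 - <<'E'
from plan import *
rel(.5267,.1144,.0695,134.4)
n="scene"
im=imaging.snapshot(n)[:,:,::-1]; cv2.imwrite(f"pics/{n}7.png",im)
u=proj(n,[[.527,.114,.06]])[0].astype(int); crop(im,u[0]-50,u[1]-40,u[0]+50,u[1]+40,5,f"pics/{n}7c.png")
E
```

```text
t 20.05 tcp [0.5278 0.1146 0.0856] jaw 134.51 tilt [-0.   -0.03  0.07] open 0.266 F [ 0.1 -0.1 -1. ] q6 -126
tool shift mm [16.1  1.   0.7] twist x 0.10779686819000744 alt -179.89220313181
```

View pics/scene7c.png

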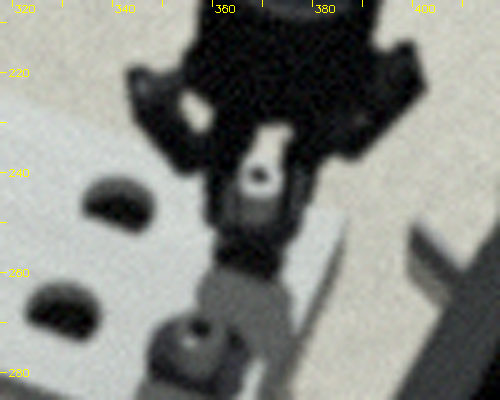

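Call:
{"method": "drive_tool", "body": {
  "series": [
    {"travel":[0.008,0.0005,0.0006],"twist":[0,0,0],"fingers":0.9},
    {"travel":[0.008,0,0],"twist":[0,0,0],"fingers":0.9},
    {"travel":[0,0,0],"twist":[0,0,0],"fingers":0.9},
    {"travel":[0,0,0],"twist":[0,0,0],"fingers":0.9},
    {"travel":[0.003,0,0],"twist":[0,0,0],"fingers":0.9},
    {"travel":[0.003,0,0],"twist":[0,0,0],"fingers":0.9},
    {"travel":[0.002,0,0],"twist":[0,0,0],"fingers":0.9},
    {"travel":[0,0,0],"twist":[0,0,0],"fingers":0.9},
    {"travel":[0,0,0],"twist":[0,0,0],"fingers":0.9}
  ]
}}

```text
time: 21.22
tcp_pos: [0.5268, 0.1148, 0.0606]
tcp_rot: [[0.001, -0.713, -0.701], [0.001, -0.701, 0.713], [-1.0, -0.001, 0.0]]
force: [3.9, 2.9, 1.0]
opening: 0.269
```

Call:
{"method": "drive_tool", "body": {
  "series": [
    {"travel":[0.003,-0.0005,0],"twist":[0,0,0],"fingers":0.9},
    {"travel":[0.003,0,0],"twist":[0,0,0],"fingers":0.9},
    {"travel":[0.002,0,0],"twist":[0,0,0],"fingers":0.9},
    {"travel":[0,0,0],"twist":[0,0,0],"fingers":0.9},
    {"travel":[0,0,0],"twist":[0,0,0],"fingers":0.9}
  ]
}}

```text
time: 21.85
tcp_pos: [0.5269, 0.1153, 0.053]
tcp_rot: [[-0.0, -0.713, -0.701], [0.001, -0.701, 0.713], [-1.0, -0.0, 0.001]]
force: [1.6, 3.0, 5.5]
opening: 0.267
```

Call:
{"method": "drive_tool", "body": {
  "series": [
    {"travel":[0,0,0],"twist":[0,0,0],"fingers":0.5},
    {"travel":[0,0,0],"twist":[0,0,0],"fingers":0.5},
    {"travel":[0,0,0],"twist":[0,0,0],"fingers":0.5},
    {"travel":[-0.03,0,0],"twist":[0,0,0],"fingers":0.5},
    {"travel":[-0.04,0,0],"twist":[10.4,0,0],"fingers":0.5},
    {"travel":[0,0,0],"twist":[10.4,0,0],"fingers":0.5},
    {"travel":[0,0,0],"twist":[10.4,0,0],"fingers":0.5},
    {"travel":[0,0,0],"twist":[10.4,0,0],"fingers":0.5},
    {"travel":[0,0,0],"twist":[10.4,0,0],"fingers":0.5},
    {"travel":[0,0,0],"twist":[10.4,0,0],"fingers":0.5},
    {"travel":[0,0,0],"twist":[10.4,0,0],"fingers":0.5},
    {"travel":[0,0,0],"twist":[10.4,0,0],"fingers":0.5},
    {"travel":[0,0,0],"twist":[10.4,0,0],"fingers":0.5},
    {"travel":[0,0,0],"twist":[10.4,0,0],"fingers":0.5},
    {"travel":[0,0,0],"twist":[10.4,0,0],"fingers":0.5},
    {"travel":[0,0,0],"twist":[10.4,0,0],"fingers":0.5},
    {"travel":[0,0,0],"twist":[9.7,0,0],"fingers":0.5}
  ]
}}

```text
time: 23.98
tcp_pos: [0.5265, 0.1147, 0.1218]
tcp_rot: [[-0.002, 0.006, 1.0], [-0.0, 1.0, -0.006], [-1.0, -0.0, -0.002]]
force: [-0.0, -0.4, 0.3]
opening: 0.501
```

```bash
cat >> look.py <<'E'
def hubs2(k,G):
    t=imaging.snapshot("top")[:,:,::-1].copy();cv2.imwrite(f"pics/top{k}.png",t)
    for g in G:
        b=min((fit_hub(t,g[0],g[1],g[2]+d,lo=60,hi=85) for d in(-.25,0,.25)),key=lambda r:r[3]);print("hub",np.round(b,4),round(math.degrees(b[2]),1))
    return t
E
python3 - <<'E'
from look import *
t=hubs2(8,[(.612,-.316,-1.15),(.4479,-.2976,-1.75)])
s=imaging.snapshot("scene")[:,:,::-1].copy();cv2.imwrite("pics/scene8.png",s)
rel(.4475,-.2975,.12,0)
crop(t,400,210,510,340,4,"pics/a8.png");crop(s,300,220,400,310,4,"pics/b8.png")
E
```

```text
hub [ 0.613  -0.3156 -1.1401  6.7144] -65.3
hub [ 0.4479 -0.2975 -1.7071  7.2269] -97.8
t 24.07 tcp [0.5265 0.1148 0.1219] jaw -0.07 tilt [ 0.  -0.1  0. ] open 0.498 F [-1.3 -0.6  0.1] q6 9
tool shift mm [   2.  -412.4  -78.5] twist x -0.06618936529933706 alt 179.93381063470065
```

View pics/a8.png

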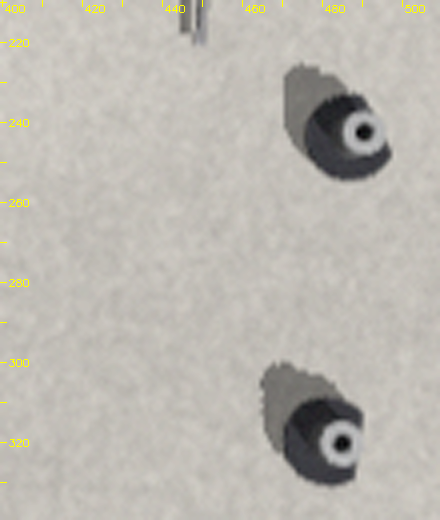

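View pics/b8.png

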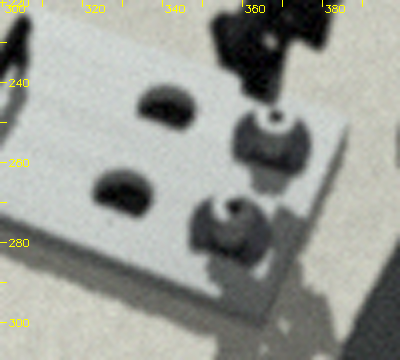

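Call:
{"method": "drive_tool", "body": {
  "series": [
    {"travel":[0,-0.0412,-0.0079],"twist":[0,0,0],"fingers":0.5},
    {"travel":[0,-0.0412,-0.0079],"twist":[0,0,0],"fingers":0.5},
    {"travel":[0,-0.0412,-0.0079],"twist":[0,0,0],"fingers":0.5},
    {"travel":[0,-0.0412,-0.0079],"twist":[0,0,0],"fingers":0.5},
    {"travel":[0,-0.0412,-0.0079],"twist":[0,0,0],"fingers":0.5},
    {"travel":[0,-0.0412,-0.0079],"twist":[0,0,0],"fingers":0.5},
    {"travel":[0,-0.0412,-0.0079],"twist":[0,0,0],"fingers":0.5},
    {"travel":[0,-0.0412,-0.0079],"twist":[0,0,0],"fingers":0.5},
    {"travel":[0,-0.0412,-0.0079],"twist":[0,0,0],"fingers":0.5},
    {"travel":[0,-0.0412,-0.0079],"twist":[0,0,0],"fingers":0.5},
    {"travel":[0.02,0,0],"twist":[0,0,0],"fingers":0.5},
    {"travel":[0,0,0],"twist":[0,0,0],"fingers":0.5},
    {"travel":[0,0,0],"twist":[0,0,0],"fingers":0.5},
    {"travel":[0,0,0],"twist":[0,0,0],"fingers":0.5},
    {"travel":[0,0,0],"twist":[0,0,0],"fingers":0.5}
  ]
}}

```text
time: 25.95
tcp_pos: [0.4482, -0.2967, 0.1028]
tcp_rot: [[-0.0, -0.001, 1.0], [-0.0, 1.0, 0.001], [-1.0, -0.0, -0.0]]
force: [0.4, -0.0, 1.1]
opening: 0.499
```

```bash
python3 - <<'E'
from plan import *
rel(.4473,-.2975,.045,0)
E
```

```text
t 25.95 tcp [ 0.4482 -0.2967  0.1028] jaw 0.08 tilt [ 0.   -0.    0.02] open 0.499 F [ 0.4 -0.   1.1] q6 -37
tool shift mm [57.8 -0.8 -0.9] twist x 0.07885822437992829 alt -179.92114177562007
```

Call:
{"method": "drive_tool", "body": {
  "series": [
    {"travel":[0,-0.0008,-0.0009],"twist":[0,0,0],"fingers":0.5},
    {"travel":[0,0,0],"twist":[10,0,0],"fingers":0.5},
    {"travel":[0,0,0],"twist":[10,0,0],"fingers":0.5},
    {"travel":[0.03,0,0],"twist":[10,0,0],"fingers":0.5},
    {"travel":[0.027,0,0],"twist":[0,0,0],"fingers":0.5},
    {"travel":[0,0,0],"twist":[0,0,0],"fingers":0.5},
    {"travel":[0,0,0],"twist":[0,0,0],"fingers":0.5},
    {"travel":[0,0,0],"twist":[0,0,0],"fingers":0.5},
    {"travel":[0,0,0],"twist":[0,0,0],"fingers":0.9},
    {"travel":[0,0,0],"twist":[0,0,0],"fingers":0.9},
    {"travel":[0,0,0],"twist":[0,0,0],"fingers":0.9},
    {"travel":[0,0,0],"twist":[0,0,0],"fingers":0.9},
    {"travel":[0,0,0],"twist":[0,0,0],"fingers":0.9},
    {"travel":[0,0,0],"twist":[0,0,0],"fingers":0.9}
  ]
}}

```text
time: 27.7
tcp_pos: [0.447, -0.298, 0.0457]
tcp_rot: [[-0.0, 0.5, 0.866], [-0.0, 0.866, -0.5], [-1.0, -0.0, -0.0]]
force: [-1.1, 2.0, 4.9]
opening: 0.266
```

```bash
python3 - <<'E'
from plan import *
rel(.4473,-.2975,.045,0)
E
```

```text
t 27.7 tcp [ 0.447  -0.298   0.0457] jaw -29.99 tilt [ 0.   -0.02  0.02] open 0.266 F [-1.1  2.   4.9] q6 -7
tool shift mm [0.7 0.6 0. ] twist x -29.991898560314397 alt 150.00810143968562
```

Call:
{"method": "drive_tool", "body": {
  "series": [
    {"travel":[-0.03,0,0],"twist":[0,0,0],"fingers":0.9},
    {"travel":[-0.03,0,0],"twist":[-10,0,0],"fingers":0.9},
    {"travel":[-0.03,0,0],"twist":[-10,0,0],"fingers":0.9},
    {"travel":[0,0,0],"twist":[-10,0,0],"fingers":0.9},
    {"travel":[0,0,0],"twist":[-10,0,0],"fingers":0.9},
    {"travel":[0,0,0],"twist":[-10,0,0],"fingers":0.9},
    {"travel":[0,0,0],"twist":[-10,0,0],"fingers":0.9},
    {"travel":[0,0,0],"twist":[-10,0,0],"fingers":0.9},
    {"travel":[0,0,0],"twist":[-10,0,0],"fingers":0.9},
    {"travel":[0,0,0],"twist":[-10.5,0,0],"fingers":0.9},
    {"travel":[0,0,0],"twist":[-10.5,0,0],"fingers":0.9},
    {"travel":[0,0,0],"twist":[-10.5,0,0],"fingers":0.9},
    {"travel":[0,0,0],"twist":[0,0,0],"fingers":0.9},
    {"travel":[0,0,0],"twist":[0,0,0],"fingers":0.9}
  ]
}}

```text
time: 29.45
tcp_pos: [0.4468, -0.2978, 0.1346]
tcp_rot: [[-0.002, -0.988, 0.151], [0.001, 0.151, 0.989], [-1.0, 0.002, 0.001]]
force: [-0.7, 0.6, -1.3]
opening: 0.27
```

```bash
python3 - <<'E'
from plan import *
rel(.5423,.0484,.134,81.6)
t=imaging.snapshot("top")[:,:,::-1].copy();cv2.imwrite(f"pics/top9.png",t)
crop(t,220,205,380,310,5,"pics/a9.png")
E
```

```text
t 29.45 tcp [ 0.4468 -0.2978  0.1346] jaw 81.3 tilt [ 0.    0.03 -0.09] open 0.27 F [-0.7  0.6 -1.3] q6 -119
tool shift mm [  0.8 -42.1 356.6] twist x -0.2974164428330681 alt 179.70258355716692
```

View pics/a9.png

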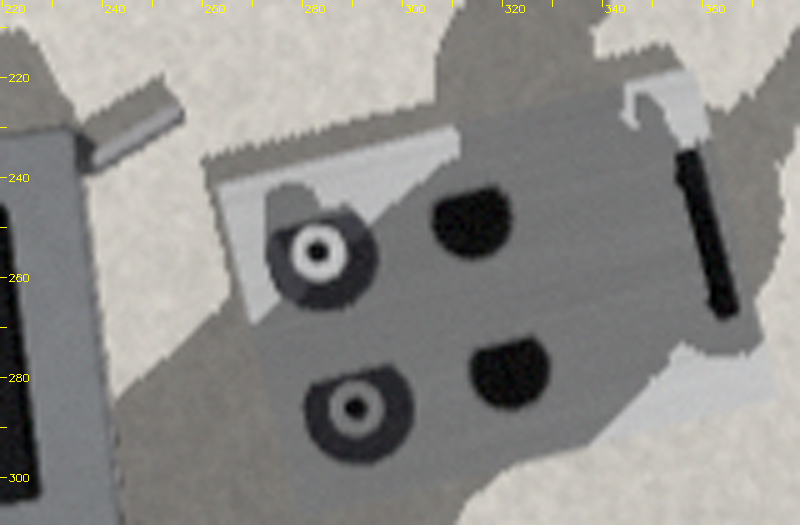

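```bash
python3 - <<'E'
from fit import *
t=cv2.imread("pics/top9.png")
for n,x,y in((3,.5422,.048),(4,.6085,.0632)):
    r=fit_tray(t,x,y,.224,[(0,0)],which=(0,),lo=15,hi=82);print(n,np.round(r,4))
print(np.round(fit_tray(t,.568,.089,.224,[(-.034,.034),(.034,.034),(-.034,-.034),(.034,-.034)],which=(2,3),lo=15,hi=82),4))
E
```

```text
3 [0.542  0.0472 0.2291 5.2091]
4 [0.6077 0.0628 0.1958 4.6145]
[0.5671 0.0881 0.2288 9.9751]
```

Call:
{"method": "drive_tool", "body": {
  "series": [
    {"travel":[0,-0.0042,0.0357],"twist":[0,0,0],"fingers":0.9},
    {"travel":[0,-0.0042,0.0357],"twist":[0,0,0],"fingers":0.9},
    {"travel":[0,-0.0042,0.0357],"twist":[0,0,0],"fingers":0.9},
    {"travel":[0,-0.0042,0.0357],"twist":[0,0,0],"fingers":0.9},
    {"travel":[0,-0.0042,0.0357],"twist":[0,0,0],"fingers":0.9},
    {"travel":[0,-0.0042,0.0357],"twist":[0,0,0],"fingers":0.9},
    {"travel":[0,-0.0042,0.0357],"twist":[0,0,0],"fingers":0.9},
    {"travel":[0,-0.0042,0.0357],"twist":[0,0,0],"fingers":0.9},
    {"travel":[0,-0.0042,0.0357],"twist":[0,0,0],"fingers":0.9},
    {"travel":[0,-0.0042,0.0357],"twist":[0,0,0],"fingers":0.9},
    {"travel":[0.025,0,0],"twist":[0,0,0],"fingers":0.9},
    {"travel":[0.02,0,0],"twist":[0,0,0],"fingers":0.9},
    {"travel":[0,0,0],"twist":[0,0,0],"fingers":0.9},
    {"travel":[0,0,0],"twist":[0,0,0],"fingers":0.9},
    {"travel":[0,0,0],"twist":[0,0,0],"fingers":0.9}
  ]
}}

```text
time: 31.38
tcp_pos: [0.5417, 0.0487, 0.0915]
tcp_rot: [[0.001, -0.989, 0.149], [0.0, 0.149, 0.989], [-1.0, -0.001, 0.001]]
force: [-0.6, -0.3, -1.8]
opening: 0.267
```

```bash
python3 - <<'E'
from plan import *
rel(.5421,.0484,.0695,81.6)
E
```

```text
t 31.38 tcp [0.5417 0.0487 0.0915] jaw 81.46 tilt [0.   0.03 0.06] open 0.267 F [-0.6 -0.3 -1.8] q6 -80
tool shift mm [22.  -0.4 -0.2] twist x -0.1440545869659502 alt 179.85594541303405
```

Call:
{"method": "drive_tool", "body": {
  "series": [
    {"travel":[0.012,-0.0006,-0.0008],"twist":[0,0,0],"fingers":0.9},
    {"travel":[0.01,0,0],"twist":[0,0,0],"fingers":0.9},
    {"travel":[0,0,0],"twist":[0,0,0],"fingers":0.9},
    {"travel":[0,0,0],"twist":[0,0,0],"fingers":0.9},
    {"travel":[0.003,0,0],"twist":[0,0,0],"fingers":0.9},
    {"travel":[0.003,0,0],"twist":[0,0,0],"fingers":0.9},
    {"travel":[0.002,0,0],"twist":[0,0,0],"fingers":0.9},
    {"travel":[0,0,0],"twist":[0,0,0],"fingers":0.9},
    {"travel":[0,0,0],"twist":[0,0,0],"fingers":0.9}
  ]
}}

```text
time: 32.5
tcp_pos: [0.5417, 0.0482, 0.0602]
tcp_rot: [[-0.001, -0.989, 0.148], [0.0, 0.148, 0.989], [-1.0, 0.001, 0.0]]
force: [2.1, 0.4, -3.0]
opening: 0.269
```

In cleanly (foot below the tray top, small force); continue to seat.

Call:
{"method": "drive_tool", "body": {
  "series": [
    {"travel":[0.003,-0.0003,0],"twist":[0,0,0],"fingers":0.9},
    {"travel":[0.003,0,0],"twist":[0,0,0],"fingers":0.9},
    {"travel":[0.002,0,0],"twist":[0,0,0],"fingers":0.9},
    {"travel":[0,0,0],"twist":[0,0,0],"fingers":0.9},
    {"travel":[0,0,0],"twist":[0,0,0],"fingers":0.9}
  ]
}}

```text
time: 33.12
tcp_pos: [0.542, 0.0481, 0.0527]
tcp_rot: [[-0.0, -0.989, 0.148], [0.0, 0.148, 0.989], [-1.0, 0.0, 0.0]]
force: [-1.1, 0.4, 3.4]
opening: 0.269
```

Call:
{"method": "drive_tool", "body": {
  "series": [
    {"travel":[0,0,0],"twist":[0,0,0],"fingers":0.5},
    {"travel":[0,0,0],"twist":[0,0,0],"fingers":0.5},
    {"travel":[0,0,0],"twist":[0,0,0],"fingers":0.5},
    {"travel":[-0.03,0,0],"twist":[0,0,0],"fingers":0.5},
    {"travel":[-0.04,0,0],"twist":[10,0,0],"fingers":0.5},
    {"travel":[0,0,0],"twist":[10,0,0],"fingers":0.5},
    {"travel":[0,0,0],"twist":[10,0,0],"fingers":0.5},
    {"travel":[0,0,0],"twist":[10,0,0],"fingers":0.5},
    {"travel":[0,0,0],"twist":[10,0,0],"fingers":0.5},
    {"travel":[0,0,0],"twist":[10,0,0],"fingers":0.5},
    {"travel":[0,0,0],"twist":[10,0,0],"fingers":0.5},
    {"travel":[0,0,0],"twist":[10,0,0],"fingers":0.5}
  ]
}}

```text
time: 34.62
tcp_pos: [0.5419, 0.0481, 0.122]
tcp_rot: [[-0.001, -0.02, 1.0], [0.0, 1.0, 0.02], [-1.0, 0.0, -0.001]]
force: [0.4, -0.0, 0.9]
opening: 0.501
```

```bash
python3 - <<'E'
from look import *
t=hubs2(10,[(.612,-.316,-1.15)])
s=imaging.snapshot("scene")[:,:,::-1].copy();cv2.imwrite("pics/scene10.png",s)
rel(.6122,-.3158,.12,0)
crop(t,400,210,510,340,3,"pics/a10.png");crop(s,300,220,400,310,4,"pics/b10.png")
E
```

```text
hub [ 0.6131 -0.3156 -1.1304  6.6986] -64.8
t 34.73 tcp [0.5419 0.0481 0.1221] jaw 1.44 tilt [-0.   -0.06 -0.01] open 0.498 F [-0.2 -0.3  0.7] q6 0
tool shift mm [   1.9 -365.5   61.2] twist x 1.436671821380017 alt -178.56332817862
```

View pics/a10.png

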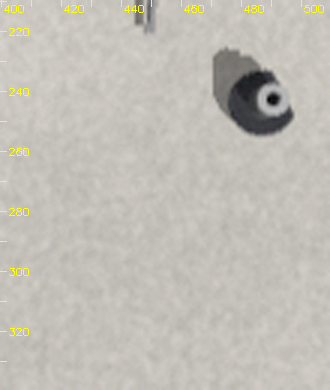

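View pics/b10.png

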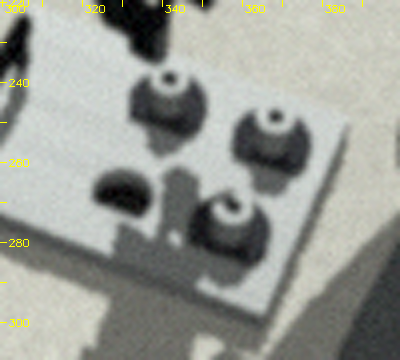

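Call:
{"method": "drive_tool", "body": {
  "series": [
    {"travel":[0,-0.0365,0.0061],"twist":[0,0,0],"fingers":0.5},
    {"travel":[0,-0.0365,0.0061],"twist":[0,0,0],"fingers":0.5},
    {"travel":[0,-0.0365,0.0061],"twist":[0,0,0],"fingers":0.5},
    {"travel":[0,-0.0365,0.0061],"twist":[0,0,0],"fingers":0.5},
    {"travel":[0,-0.0365,0.0061],"twist":[0,0,0],"fingers":0.5},
    {"travel":[0,-0.0365,0.0061],"twist":[0,0,0],"fingers":0.5},
    {"travel":[0,-0.0365,0.0061],"twist":[0,0,0],"fingers":0.5},
    {"travel":[0,-0.0365,0.0061],"twist":[0,0,0],"fingers":0.5},
    {"travel":[0,-0.0365,0.0061],"twist":[0,0,0],"fingers":0.5},
    {"travel":[0,-0.0365,0.0061],"twist":[0,0,0],"fingers":0.5},
    {"travel":[0.02,0,0],"twist":[1.4,0,0],"fingers":0.5},
    {"travel":[0,0,0],"twist":[0,0,0],"fingers":0.5},
    {"travel":[0,0,0],"twist":[0,0,0],"fingers":0.5},
    {"travel":[0,0,0],"twist":[0,0,0],"fingers":0.5},
    {"travel":[0,0,0],"twist":[0,0,0],"fingers":0.5}
  ]
}}

```text
time: 36.6
tcp_pos: [0.6128, -0.3147, 0.103]
tcp_rot: [[0.0, -0.003, 1.0], [-0.0, 1.0, 0.003], [-1.0, -0.0, 0.0]]
force: [0.2, 0.1, 0.1]
opening: 0.498
```

```bash
python3 - <<'E'
from plan import *
rel(.6122,-.316,.045,0)
E
```

```text
t 36.6 tcp [ 0.6128 -0.3147  0.103 ] jaw 0.17 tilt [-0.    0.01  0.02] open 0.498 F [0.2 0.1 0.1] q6 -30
tool shift mm [58.  -1.3 -0.7] twist x 0.16932086186028528 alt -179.83067913813971
```

Call:
{"method": "drive_tool", "body": {
  "series": [
    {"travel":[0.03,-0.0013,-0.0007],"twist":[0.2,0,0],"fingers":0.5},
    {"travel":[0.027,0,0],"twist":[0,0,0],"fingers":0.5},
    {"travel":[0,0,0],"twist":[0,0,0],"fingers":0.5},
    {"travel":[0,0,0],"twist":[0,0,0],"fingers":0.5},
    {"travel":[0,0,0],"twist":[0,0,0],"fingers":0.5},
    {"travel":[0,0,0],"twist":[0,0,0],"fingers":0.9},
    {"travel":[0,0,0],"twist":[0,0,0],"fingers":0.9},
    {"travel":[0,0,0],"twist":[0,0,0],"fingers":0.9},
    {"travel":[0,0,0],"twist":[0,0,0],"fingers":0.9},
    {"travel":[0,0,0],"twist":[0,0,0],"fingers":0.9},
    {"travel":[0,0,0],"twist":[0,0,0],"fingers":0.9}
  ]
}}

```text
time: 37.98
tcp_pos: [0.612, -0.3165, 0.0456]
tcp_rot: [[-0.0, 0.002, 1.0], [-0.0, 1.0, -0.002], [-1.0, -0.0, -0.0]]
force: [-0.7, 0.1, 3.7]
opening: 0.266
```

Call:
{"method": "drive_tool", "body": {
  "series": [
    {"travel":[-0.03,0,0],"twist":[0,0,0],"fingers":0.9},
    {"travel":[-0.03,0,0],"twist":[-10,0,0],"fingers":0.9},
    {"travel":[-0.03,0,0],"twist":[-10,0,0],"fingers":0.9},
    {"travel":[0,0,0],"twist":[-10,0,0],"fingers":0.9},
    {"travel":[0,0,0],"twist":[-10,0,0],"fingers":0.9},
    {"travel":[0,0,0],"twist":[-10,0,0],"fingers":0.9},
    {"travel":[0,0,0],"twist":[-10,0,0],"fingers":0.9},
    {"travel":[0,0,0],"twist":[-10,0,0],"fingers":0.9},
    {"travel":[0,0,0],"twist":[-8.2,0,0],"fingers":0.9},
    {"travel":[0,0,0],"twist":[0,0,0],"fingers":0.9},
    {"travel":[0,0,0],"twist":[0,0,0],"fingers":0.9}
  ]
}}

```text
time: 39.35
tcp_pos: [0.6116, -0.3164, 0.1343]
tcp_rot: [[-0.002, -0.978, 0.209], [0.001, 0.209, 0.978], [-1.0, 0.002, 0.0]]
force: [0.4, -0.8, -1.0]
opening: 0.269
```

```bash
python3 - <<'E'
from plan import *
from fit import *
rel(.6079,.063,.134,78.2)
t=imaging.snapshot("top")[:,:,::-1].copy();cv2.imwrite(f"pics/top11.png",t)
crop(t,220,205,380,310,5,"pics/a11.png")
for hi in (82,130):
    r=fit_tray(t,.6082,.063,.224,[(0,0)],which=(0,),lo=15,hi=hi);print(np.round(r,4))
E
```

```text
t 39.35 tcp [ 0.6116 -0.3164  0.1343] jaw 77.95 tilt [-0.    0.02 -0.11] open 0.269 F [ 0.4 -0.8 -1. ] q6 -108
tool shift mm [  0.6  82.9 370.3] twist x -0.2522719546424099 alt 179.74772804535758
[0.6078 0.0629 0.248  4.9235]
[ 0.6074  0.0629  0.2389 36.3481]
```

View pics/a11.png

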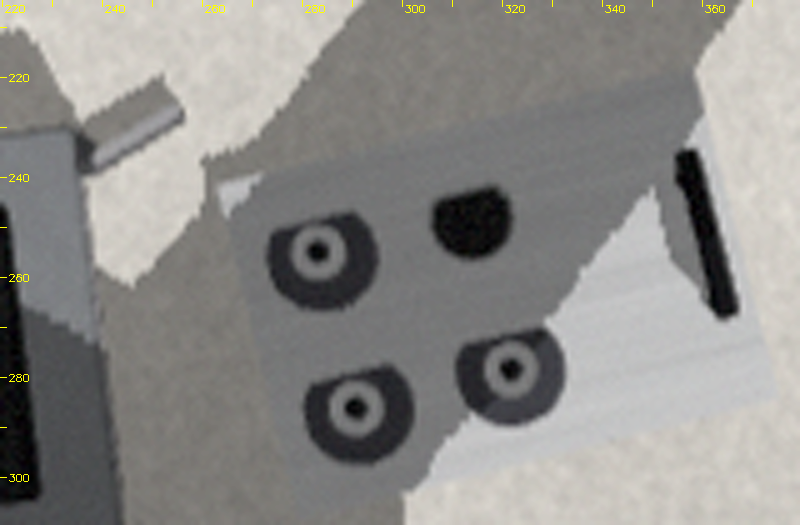

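Call:
{"method": "drive_tool", "body": {
  "series": [
    {"travel":[0,0.0083,0.037],"twist":[0,0,0],"fingers":0.9},
    {"travel":[0,0.0083,0.037],"twist":[0,0,0],"fingers":0.9},
    {"travel":[0,0.0083,0.037],"twist":[0,0,0],"fingers":0.9},
    {"travel":[0,0.0083,0.037],"twist":[0,0,0],"fingers":0.9},
    {"travel":[0,0.0083,0.037],"twist":[0,0,0],"fingers":0.9},
    {"travel":[0,0.0083,0.037],"twist":[0,0,0],"fingers":0.9},
    {"travel":[0,0.0083,0.037],"twist":[0,0,0],"fingers":0.9},
    {"travel":[0,0.0083,0.037],"twist":[0,0,0],"fingers":0.9},
    {"travel":[0,0.0083,0.037],"twist":[0,0,0],"fingers":0.9},
    {"travel":[0,0.0083,0.037],"twist":[0,0,0],"fingers":0.9},
    {"travel":[0.025,0,0],"twist":[0,0,0],"fingers":0.9},
    {"travel":[0.02,0,0],"twist":[0,0,0],"fingers":0.9},
    {"travel":[0,0,0],"twist":[0,0,0],"fingers":0.9},
    {"travel":[0,0,0],"twist":[0,0,0],"fingers":0.9},
    {"travel":[0,0,0],"twist":[0,0,0],"fingers":0.9}
  ]
}}

```text
time: 41.28
tcp_pos: [0.6075, 0.0623, 0.0915]
tcp_rot: [[0.001, -0.978, 0.207], [0.0, 0.207, 0.978], [-1.0, -0.001, 0.001]]
force: [0.1, -0.3, -1.4]
opening: 0.262
```

```bash
python3 - <<'E'
from plan import *
rel(.6076,.0629,.0695,78.2)
E
```

```text
t 41.27 tcp [0.6075 0.0623 0.0915] jaw 78.06 tilt [0.   0.04 0.06] open 0.262 F [ 0.1 -0.3 -1.4] q6 -75
tool shift mm [22.   0.   0.6] twist x -0.14069431442349867 alt 179.8593056855765
```

Call:
{"method": "drive_tool", "body": {
  "series": [
    {"travel":[0.012,0,0.0004],"twist":[0,0,0],"fingers":0.9},
    {"travel":[0.01,0,0],"twist":[0,0,0],"fingers":0.9},
    {"travel":[0,0,0],"twist":[0,0,0],"fingers":0.9},
    {"travel":[0,0,0],"twist":[0,0,0],"fingers":0.9},
    {"travel":[0.003,0,0],"twist":[0,0,0],"fingers":0.9},
    {"travel":[0.003,0,0],"twist":[0,0,0],"fingers":0.9},
    {"travel":[0.002,0,0],"twist":[0,0,0],"fingers":0.9},
    {"travel":[0,0,0],"twist":[0,0,0],"fingers":0.9},
    {"travel":[0,0,0],"twist":[0,0,0],"fingers":0.9}
  ]
}}

```text
time: 42.4
tcp_pos: [0.6078, 0.0634, 0.0608]
tcp_rot: [[0.002, -0.979, 0.206], [0.001, 0.206, 0.979], [-1.0, -0.001, 0.001]]
force: [4.9, 2.2, 1.4]
opening: 0.268
```

Call:
{"method": "drive_tool", "body": {
  "series": [
    {"travel":[0.003,-0.0004,0],"twist":[0,0,0],"fingers":0.9},
    {"travel":[0.003,0,0],"twist":[0,0,0],"fingers":0.9},
    {"travel":[0.002,0,0],"twist":[0,0,0],"fingers":0.9},
    {"travel":[0,0,0],"twist":[0,0,0],"fingers":0.9},
    {"travel":[0,0,0],"twist":[0,0,0],"fingers":0.9}
  ]
}}

```text
time: 43.02
tcp_pos: [0.6081, 0.0633, 0.0528]
tcp_rot: [[0.002, -0.979, 0.206], [0.001, 0.206, 0.979], [-1.0, -0.001, 0.001]]
force: [5.5, 1.8, 2.5]
opening: 0.267
```

Call:
{"method": "drive_tool", "body": {
  "series": [
    {"travel":[0,0,0],"twist":[0,0,0],"fingers":0.5},
    {"travel":[0,0,0],"twist":[0,0,0],"fingers":0.5},
    {"travel":[0,0,0],"twist":[0,0,0],"fingers":0.5},
    {"travel":[-0.03,0,0],"twist":[0,0,0],"fingers":0.5},
    {"travel":[-0.05,0,0],"twist":[-10,0,0],"fingers":0.5},
    {"travel":[-0.03,0,0],"twist":[-10,0,0],"fingers":0.5},
    {"travel":[0,-0.05,0],"twist":[-4.7,0,0],"fingers":0.5},
    {"travel":[0,0,-0.06],"twist":[0,0,0],"fingers":0.5},
    {"travel":[0,0,-0.06],"twist":[0,0,0],"fingers":0.5},
    {"travel":[0,0,-0.06],"twist":[0,0,0],"fingers":0.5},
    {"travel":[0,0,-0.06],"twist":[0,0,0],"fingers":0.5},
    {"travel":[0,0,0],"twist":[0,0,0],"fingers":0.5}
  ]
}}

```text
time: 44.52
tcp_pos: [0.7094, -0.1692, 0.1602]
tcp_rot: [[-0.003, -0.976, -0.216], [-0.001, -0.216, 0.976], [-1.0, 0.003, 0.0]]
force: [-0.5, 0.9, 0.3]
opening: 0.501
```

```bash
python3 - <<'E'
from plan import *
rel(.588,.0,.15,102.9)
t=imaging.snapshot("top")[:,:,::-1].copy();cv2.imwrite(f"pics/top12.png",t)
s=imaging.snapshot("scene")[:,:,::-1].copy();cv2.imwrite(f"pics/scene12.png",s)
crop(t,255,205,385,315,6,"pics/a12.png")
crop(s,270,205,400,315,5,"pics/b12.png")
crop(t,145,205,275,335,5,"pics/c12.png")
E
```

```text
t 44.52 tcp [ 0.7094 -0.1692  0.1602] jaw 102.45 tilt [-0.    0.01 -0.2 ] open 0.501 F [-0.5  0.9  0.3] q6 -119
tool shift mm [ 10.5  82.  191.4] twist x -0.4464705644278837 alt 179.5535294355721
```

View pics/a12.png

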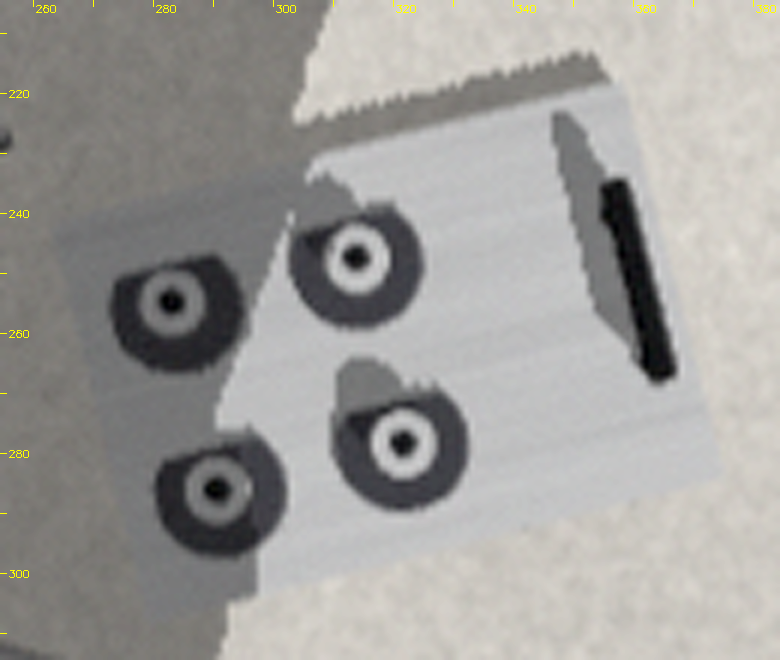

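View pics/b12.png

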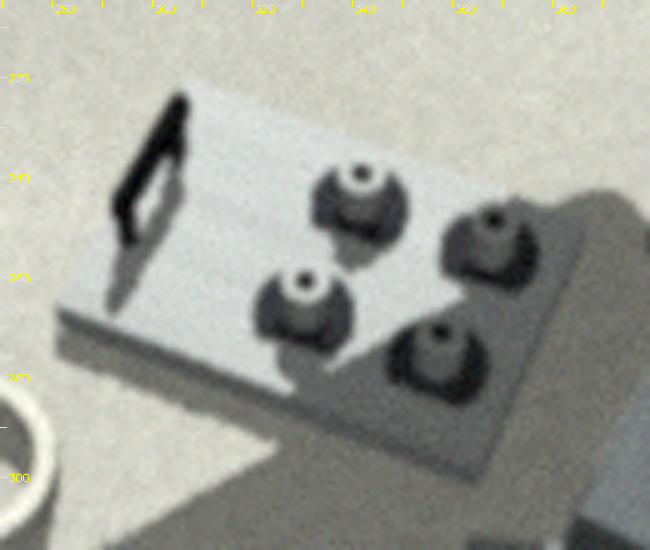

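View pics/c12.png

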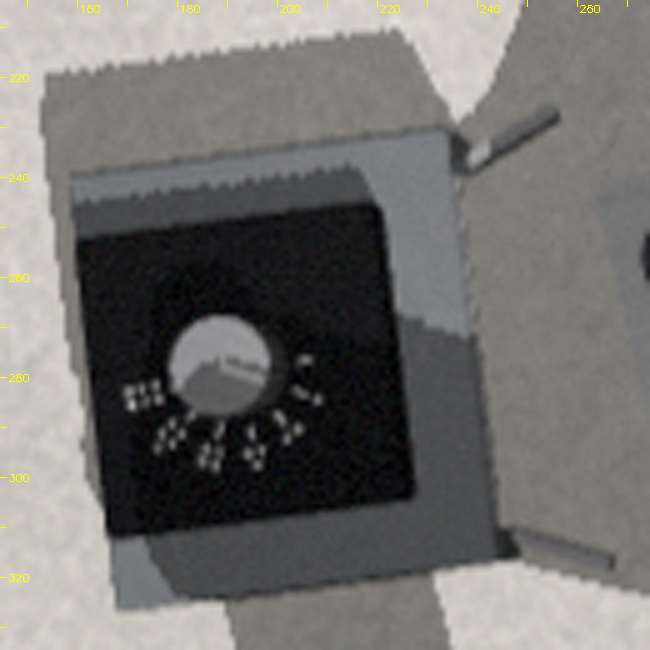

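```bash
python3 - <<'E'
from h import *
np.set_printoptions(precision=4,suppress=True)
for n,a,b in(("p2",(283,254.7),(357.7,270.7)),("p1",(290.7,286),(368.1,248.3)),("p4",(313.8,247.3),(330.5,260.5)),("p3",(321.7,278.3),(341.9,239.3))):
    p,e=tri(np.array(a)+.5,np.array(b)+.5);print(n,p,round(e,4),"top@.05",atz("top",np.array(a)+.5,.05)[0][:2])
S=atz("top",np.array([(234.9,230.5),(243.9,315.9),(168.1,326.1),(158.5,238.9)])+.5,.074);print(S)
c=S.mean(0);print("station c",c,"yaws",np.degrees([np.arctan2(*(S[0]-S[1])[[1,0]]),np.arctan2(*(S[3]-S[2])[[1,0]]),np.arctan2(*(S[3]-S[0])[[1,0]])-np.pi/2,np.arctan2(*(S[2]-S[1])[[1,0]])-np.pi/2]))
print([np.linalg.norm(S[i]-S[j]) for i,j in((0,1),(2,3),(0,3),(1,2))])
print("handle",atz("top",[361.3,251.7],.062))
print("tray corners z.02",atz("top",np.array([(255+52/6,205+238/6),(255+625/6,205+82/6),(255+722/6,205+475/6),(255+148/6,205+622/6)]),.02))
print("timer centre", atz("top",[145+220/5,205+365/5],.135))
E
```

```text
p2 [0.592  0.1291 0.0505] 0.0021 top@.05 [0.5925 0.1282]
p1 [0.5255 0.1133 0.0502] 0.0018 top@.05 [0.5259 0.1126]
p4 [0.6069 0.0633 0.0496] 0.0019 top@.05 [0.6073 0.0625]
p3 [0.5406 0.0479 0.0479] 0.0026 top@.05 [0.5412 0.0467]
[[0.643  0.2267 0.074 ]
 [0.4652 0.2086 0.074 ]
 [0.4468 0.3648 0.074 ]
 [0.6278 0.3861 0.074 ]]
station c [0.5457 0.2966 0.074 ] yaws [5.8122 6.7101 5.4586 6.7349]
[np.float64(0.17867136946704243), np.float64(0.18221493585893173), np.float64(0.1601309919845507), np.float64(0.15729291595974298)]
handle [[ 0.5965 -0.0365  0.062 ]]
tray corners z.02 [[ 0.6185  0.1731  0.02  ]
 [ 0.6725 -0.0363  0.02  ]
 [ 0.5288 -0.0684  0.02  ]
 [ 0.4791  0.1395  0.02  ]]
timer centre [[0.5439 0.3094 0.135 ]]
```

```bash
python3 - <<'E'
from h import *
np.set_printoptions(precision=4,suppress=True)
from scipy.ndimage import map_coordinates, gaussian_filter
def edge(g,A,B,w=4,trim=.08):
    A=np.array(A);B=np.array(B);d=(B-A)/np.linalg.norm(B-A);n=np.array([-d[1],d[0]]);L=np.linalg.norm(B-A)
    pts=[]
    for s in np.linspace(trim*L,(1-trim)*L,60):
        o=np.arange(-w,w+.01,.1);q=(A+s*d)[None]+o[:,None]*n
        v=map_coordinates(g,[q[:,1],q[:,0]],order=1);dv=np.abs(np.gradient(gaussian_filter(v,4)))
        k=dv.argmax()
        if 5<k<len(o)-5: pts.append(q[k])
    pts=np.array(pts)
    for _ in range(3):
        m=pts.mean(0);u=np.linalg.svd(pts-m)[2][0];r=np.abs((pts-m)@[-u[1],u[0]]);pts=pts[r<max(.5,2*np.median(r))]
    return m,u,len(pts),np.median(r)
C=[(234.9,230.5),(243.9,315.9),(168.1,326.1),(158.5,238.9)]
for f in("top0","top3","top5","top8","top12"):
    g=cv2.imread(f"pics/{f}.png").mean(2)
    out=[]
    for nm,i,j in(("front",1,0),("back",2,3),("+x",0,3),("-x",1,2)):
        m,u,n,r=edge(g,C[i],C[j])
        P=atz("top",np.array([m-30*u,m+30*u])+.5,.074);dd=P[1]-P[0];ang=np.degrees(np.arctan2(dd[1],dd[0]))
        ang=((ang if nm in("front","back") else ang-90)+90)%180-90
        out.append((nm,round(ang,2),n,round(r,2)));
        out.append(P.mean(0)[:2])
    print(f,*out)
E
```

```text
top0 ('front', np.float64(6.67), 37, np.float64(0.14)) [0.5359 0.2135] ('back', np.float64(6.69), 51, np.float64(0.14)) [0.542  0.3776] ('+x', np.float64(6.63), 52, np.float64(0.18)) [0.6373 0.3071] ('-x', np.float64(6.46), 54, np.float64(0.18)) [0.4532 0.284 ]
top3 ('front', np.float64(7.39), 33, np.float64(0.38)) [0.5487 0.2155] ('back', np.float64(6.79), 59, np.float64(0.14)) [0.5357 0.3767] ('+x', np.float64(6.65), 54, np.float64(0.15)) [0.6371 0.3092] ('-x', np.float64(6.3), 57, np.float64(0.2)) [0.4527 0.2878]
top5 ('front', np.float64(9.29), 43, np.float64(0.36)) [0.5525 0.2136] ('back', np.float64(6.71), 49, np.float64(0.13)) [0.5418 0.3776] ('+x', np.float64(5.76), 45, np.float64(0.16)) [0.6352 0.3202] ('-x', np.float64(6.85), 33, np.float64(0.14)) [0.4552 0.2648]
top8 ('front', np.float64(7.86), 37, np.float64(0.2)) [0.5332 0.2102] ('back', np.float64(6.7), 53, np.float64(0.14)) [0.5422 0.3776] ('+x', np.float64(5.97), 53, np.float64(0.17)) [0.6369 0.3016] ('-x', np.float64(6.21), 46, np.float64(0.18)) [0.4531 0.2849]
top12 ('front', np.float64(7.25), 30, np.float64(0.18)) [0.537  0.2137] ('back', np.float64(6.73), 52, np.float64(0.15)) [0.5406 0.3774] ('+x', np.float64(6.69), 49, np.float64(0.14)) [0.6369 0.3107] ('-x', np.float64(6.29), 50, np.float64(0.17)) [0.4528 0.2877]
```

```bash
python3 - <<'E'
from plan import *
rel(.5955,-.037,.13,103.1)
E
```

```text
t 44.62 tcp [ 0.7097 -0.1645  0.1611] jaw 102.73 tilt [-0.    0.1  -0.12] open 0.504 F [0.1 1.3 0.5] q6 -118
tool shift mm [ 31.5  83.2 149.5] twist x -0.3740791831559278 alt 179.6259208168441
```

Call:
{"method": "drive_tool", "body": {
  "series": [
    {"travel":[0,0.0208,0.0374],"twist":[0,0,0],"fingers":0.5},
    {"travel":[0,0.0208,0.0374],"twist":[0,0,0],"fingers":0.5},
    {"travel":[0,0.0208,0.0374],"twist":[0,0,0],"fingers":0.5},
    {"travel":[0,0.0208,0.0374],"twist":[0,0,0],"fingers":0.5},
    {"travel":[0.031,0,0],"twist":[-0.4,0,0],"fingers":0.5},
    {"travel":[0,0,0],"twist":[0,0,0],"fingers":0.5},
    {"travel":[0,0,0],"twist":[0,0,0],"fingers":0.5},
    {"travel":[0,0,0],"twist":[0,0,0],"fingers":0.5}
  ]
}}

```text
time: 45.62
tcp_pos: [0.5964, -0.0366, 0.1326]
tcp_rot: [[0.001, -0.974, -0.228], [0.0, -0.228, 0.974], [-1.0, -0.001, -0.0]]
force: [-0.8, -0.3, 0.1]
opening: 0.499
```

```bash
python3 - <<'E'
from plan import *
rel(.5955,-.037,.060,103.1)
t=imaging.snapshot("top")[:,:,::-1].copy()
s=imaging.snapshot("scene")[:,:,::-1].copy();cv2.imwrite(f"pics/scene13.png",s)
crop(s,240,185,370,295,5,"pics/b13.png")
E
```

```text
t 45.62 tcp [ 0.5964 -0.0366  0.1326] jaw 103.2 tilt [ 0.   -0.01  0.06] open 0.499 F [-0.8 -0.3  0.1] q6 -110
tool shift mm [72.5  1.1 -0.2] twist x 0.09803825674435984 alt -179.90196174325564
```

View pics/b13.png

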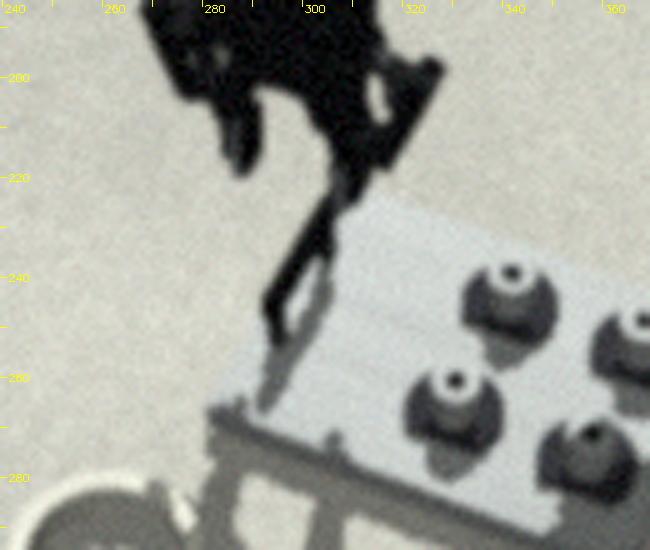

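Call:
{"method": "drive_tool", "body": {
  "series": [
    {"travel":[0.035,0.001,0],"twist":[0,0,0],"fingers":0.5},
    {"travel":[0.036,0,0],"twist":[0,0,0],"fingers":0.5},
    {"travel":[0,0,0],"twist":[0,0,0],"fingers":0.5},
    {"travel":[0,0,0],"twist":[0,0,0],"fingers":0.5},
    {"travel":[0,0,0],"twist":[0,0,0],"fingers":1},
    {"travel":[0,0,0],"twist":[0,0,0],"fingers":1},
    {"travel":[0,0,0],"twist":[0,0,0],"fingers":1},
    {"travel":[0,0,0],"twist":[0,0,0],"fingers":1},
    {"travel":[0,0,0],"twist":[0,0,0],"fingers":1},
    {"travel":[0,0,0],"twist":[0,0,0],"fingers":1}
  ],
  "newtons": 50
}}

```text
time: 46.98
tcp_pos: [0.5956, -0.0365, 0.0622]
tcp_rot: [[0.002, -0.973, -0.229], [0.0, -0.229, 0.973], [-1.0, -0.002, -0.0]]
force: [-0.8, 2.3, 6.6]
opening: 0.103
```

```bash
python3 - <<'E'
from plan import *
rel(.5955,-.037,.060,103.1)
s=imaging.snapshot("scene")[:,:,::-1].copy();cv2.imwrite(f"pics/scene14.png",s)
crop(s,240,185,370,295,4,"pics/b14.png")
E
```

```text
t 46.98 tcp [ 0.5956 -0.0365  0.0622] jaw 103.22 tilt [-0.   -0.    0.12] open 0.103 F [-0.8  2.3  6.6] q6 -110
tool shift mm [ 2.2  0.2 -0.5] twist x 0.12226894819201561 alt -179.87773105180798
```

View pics/b14.png

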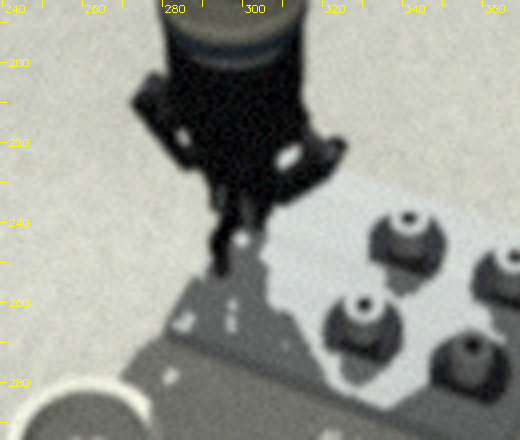

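Call:
{"method": "drive_tool", "body": {
  "series": [
    {"travel":[0,0.0031,0.0003],"twist":[1.1,0,0],"fingers":1},
    {"travel":[0,0.0031,0.0002],"twist":[1.1,0,0],"fingers":1},
    {"travel":[0,0.0031,0],"twist":[1.1,0,0],"fingers":1},
    {"travel":[0,0.0031,0],"twist":[1.1,0,0],"fingers":1},
    {"travel":[0,0,0],"twist":[1.1,0,0],"fingers":1},
    {"travel":[0,0,0],"twist":[1.1,0,0],"fingers":1},
    {"travel":[0,0,0],"twist":[0,0,0],"fingers":1},
    {"travel":[0,0,0],"twist":[0,0,0],"fingers":1},
    {"travel":[0,0,0],"twist":[0,0,0],"fingers":1}
  ]
}}

```text
time: 48.15
tcp_pos: [0.5831, -0.0391, 0.0622]
tcp_rot: [[0.002, -0.993, -0.116], [-0.001, -0.116, 0.993], [-1.0, -0.002, -0.001]]
force: [-0.3, -0.3, 8.5]
opening: 0.111
```

```bash
python3 - <<'E'
from plan import *
rel(.5599,.1637,.062,96.6)
p=manip.state()["tcp_pos"];print("station xy",p[0]*.9934+p[1]*.1149,-p[0]*.1149+p[1]*.9934)
t=imaging.snapshot("top")[:,:,::-1].copy();cv2.imwrite(f"pics/top15.png",t)
crop(t,150,205,380,335,3.4,"pics/b15.png")
E
```

```text
t 48.15 tcp [ 0.5831 -0.0391  0.0622] jaw 96.64 tilt [-0.   -0.05  0.1 ] open 0.111 F [-0.3 -0.3  8.5] q6 -104
tool shift mm [  0.   -0.4 204.1] twist x 0.04183210015247596 alt -179.95816789984752
station xy 0.5747744976907243 -0.10580163992874533
```

View pics/b15.png

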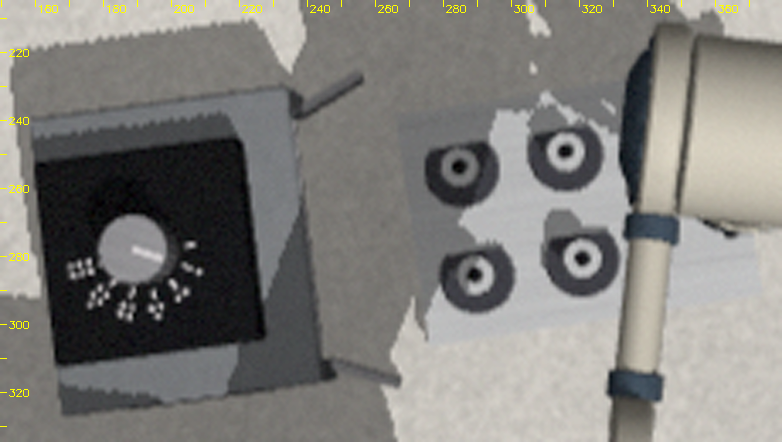

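```bash
python3 - <<'E'
from fit import *
t=cv2.imread("pics/top15.png")
c=np.array([(459,166),(565,151),(475,275),(581,258)])/3.4+[150,205]
P=atz("top",c,.05);print(P)
for a,b,o in((2,0,0),(3,1,0),(1,0,90),(3,2,90)):
    d=P[b]-P[a];print(np.degrees(np.arctan2(d[1],d[0]))-o)
m=P.mean(0);print("x^",m[0]*.9934+m[1]*.1149-.0006)
# nose edge/ +x edge corners: (398,128) , (430,342)
Q=atz("top",np.array([(398,128),(430,342),(760,292)])/3.4+[150,205],.02);print(Q, (Q[0]+Q[1])[:2]@[.9934,.1149]/2-.0006)
# fins tips
F=atz("top",np.array([(362,76),(400,383)])/3.4+[150,205],.022);print(F,(F[0]+F[1])[:2]@[.9934,.1149]/2-.0006)
E
```

```text
[[0.59543499 0.12499592 0.05      ]
 [0.60383549 0.05859542 0.05      ]
 [0.52725342 0.11571902 0.05      ]
 [0.53680184 0.04960101 0.05      ]]
7.748177855339686
7.642164850393783
7.210326913999552
8.217548573326496
x^ 0.5715194256716808
[[ 0.6228187   0.1657016   0.02      ]
 [ 0.48587433  0.14637354  0.02      ]
 [ 0.51431253 -0.06413118  0.02      ]] 0.5680165435360962
[[0.65650045 0.18836599 0.022     ]
 [0.4603421  0.1654398  0.022     ]] 0.5744618338729524
```

Call:
{"method": "drive_tool", "body": {
  "series": [
    {"travel":[0,0,0],"twist":[1.1,0,0],"fingers":1},
    {"travel":[0,0,0],"twist":[0,0,0],"fingers":1},
    {"travel":[0,0,0],"twist":[0,0,0],"fingers":1}
  ]
}}

```text
time: 48.58
tcp_pos: [0.5826, -0.0391, 0.0622]
tcp_rot: [[0.0, -0.995, -0.097], [-0.001, -0.097, 0.995], [-1.0, -0.0, -0.001]]
force: [-4.1, 0.8, 10.8]
opening: 0.106
```

```bash
python3 - <<'E'
from fit import *
from plan import rel
rel(.5599,.1637,.062,96.6)
t=imaging.snapshot("top")[:,:,::-1].copy();cv2.imwrite(f"pics/top16.png",t)
crop(t,255,215,345,310,8,"pics/b16.png")
E
```

```text
t 48.58 tcp [ 0.5826 -0.0391  0.0622] jaw 95.56 tilt [ 0.   -0.05  0.01] open 0.106 F [-4.1  0.8 10.8] q6 -103
tool shift mm [ -0.    2.9 204. ] twist x -1.0417760502676856 alt 178.95822394973231
```

View pics/b16.png

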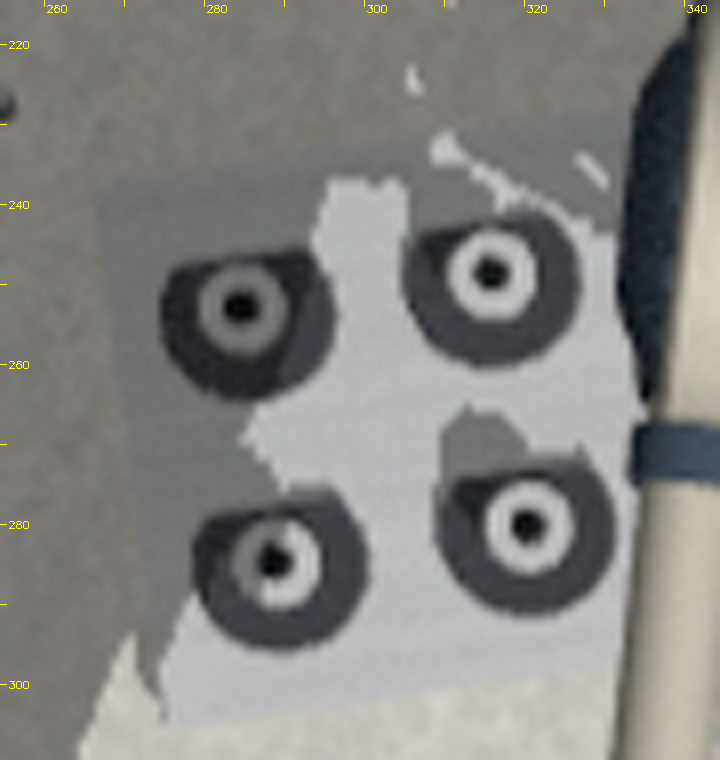

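```bash
python3 - <<'E'
from fit import *
c=np.array([(240,307),(491,272),(274,562),(527,525)])/8+[255,215]
P=atz("top",c,.05)
for a,b,o in((2,0,0),(3,1,0),(1,0,90),(3,2,90)):
    d=P[b]-P[a];print(round(np.degrees(np.arctan2(d[1],d[0]))-o,2))
m=P.mean(0);print("x^",m[0]*.9934+m[1]*.1149-.0006)
Q=atz("top",np.array([(95,193),(165,725)])/8+[255,215],.02);print(Q, (Q[0]+Q[1])[:2]@[.9934,.1149]/2-.0006)
E
```

```text
6.99
7.24
7.09
7.43
x^ 0.5724590883500038
[[0.63054487 0.16604596 0.02      ]
 [0.48582375 0.14820073 0.02      ]] 0.5719537639305592
```

Call:
{"method": "drive_tool", "body": {
  "series": [
    {"travel":[0,-0.0015,0],"twist":[0.6,0,0],"fingers":1},
    {"travel":[0,0,0],"twist":[0,0,0],"fingers":1},
    {"travel":[0,0.0003,0.01],"twist":[0,0,0],"fingers":1},
    {"travel":[0,0.0003,0.01],"twist":[0,0,0],"fingers":1},
    {"travel":[0,0.0003,0.01],"twist":[0,0,0],"fingers":1},
    {"travel":[0,0.0003,0.01],"twist":[0,0,0],"fingers":1},
    {"travel":[0,0.0003,0.01],"twist":[0,0,0],"fingers":1},
    {"travel":[0,0,0],"twist":[0,0,0],"fingers":1},
    {"travel":[0,0,0],"twist":[0,0,0],"fingers":1},
    {"travel":[0,0,0],"twist":[0,0,0],"fingers":1}
  ]
}}

```text
time: 49.88
tcp_pos: [0.5791, 0.0093, 0.0622]
tcp_rot: [[0.002, -0.996, -0.084], [-0.003, -0.084, 0.996], [-1.0, -0.002, -0.003]]
force: [-1.0, -5.2, 8.2]
opening: 0.108
```

```bash
python3 - <<'E'
from fit import *
from plan import rel
rel(.5599,.1637,.062,96.6)
p=manip.state()["tcp_pos"];print("station xy",p[0]*.9934+p[1]*.1149,-p[0]*.1149+p[1]*.9934)
t=imaging.snapshot("top")[:,:,::-1].copy();cv2.imwrite(f"pics/top17.png",t)
crop(t,225,215,325,325,7,"pics/b17.png")
E
```

```text
t 49.88 tcp [0.5791 0.0093 0.0622] jaw 94.8 tilt [ 0.   -0.17  0.12] open 0.108 F [-1.  -5.2  8.2] q6 -97
tool shift mm [ -0.3   6.2 155.5] twist x -1.7968318559361478 alt 178.20316814406385
station xy 0.5763454930289088 -0.05732056235186548
```

View pics/b17.png

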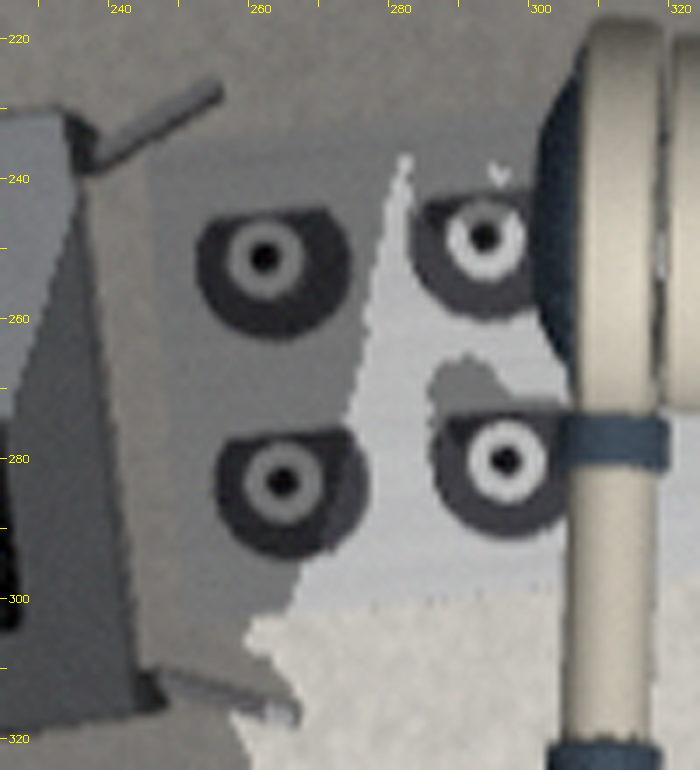

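```bash
python3 - <<'E'
from fit import *
c=np.array([(264,257),(484,237),(283,482),(507,460)])/7+[225,215]
P=atz("top",c,.05)
for a,b,o in((2,0,0),(3,1,0),(1,0,90),(3,2,90)):
    d=P[b]-P[a];print(round(np.degrees(np.arctan2(d[1],d[0]))-o,2))
m=P.mean(0);print("x^",m[0]*.9934+m[1]*.1149-.0006)
Q=atz("top",np.array([(148,150),(178,618)])/7+[225,215],.02);print(Q, (Q[0]+Q[1])[:2]@[.9934,.1149]/2-.0006)
Q=atz("top",np.array([(88,205),(145,670)])/7+[225,215],.074);print("face edge",Q)
Q=atz("top",np.array([(105,170),(165,675)])/7+[225,215],.022);print("fin roots", Q,(Q[0]+Q[1])[:2]@[.9934,.1149]/2-.0006)
E
```

```text
4.42
5.22
4.34
4.72
x^ 0.5804317157261276
[[0.63714667 0.21122966 0.02      ]
 [0.4917054  0.20259229 0.02      ]] 0.5838748980704345
face edge [[0.61503357 0.2222642  0.074     ]
 [0.47688582 0.20586195 0.074     ]]
fin roots [[0.63087355 0.22437185 0.022     ]
 [0.47430368 0.20643591 0.022     ]] 0.5730914350157725
```

Call:
{"method": "drive_tool", "body": {
  "series": [
    {"travel":[0,0,-0.008],"twist":[0,0,0],"fingers":1},
    {"travel":[0,0.001,-0.008],"twist":[-0.9,0,0],"fingers":1},
    {"travel":[0,0.001,0],"twist":[-0.9,0,0],"fingers":1},
    {"travel":[0,0,0],"twist":[0,0,0],"fingers":1},
    {"travel":[0,0,0],"twist":[0,0,0],"fingers":1},
    {"travel":[0,0,0.008],"twist":[0,0,0],"fingers":1},
    {"travel":[0,0,0],"twist":[0,0,0],"fingers":1},
    {"travel":[0,0,0],"twist":[0,0,0],"fingers":1}
  ]
}}

```text
time: 50.92
tcp_pos: [0.5781, 0.0014, 0.0622]
tcp_rot: [[0.004, -0.993, -0.115], [-0.002, -0.115, 0.993], [-1.0, -0.003, -0.003]]
force: [2.8, -3.7, 7.2]
opening: 0.106
```

```bash
cat >> look.py <<'E'
def holes(t,guess,z=.05):
    # refine dark hole centroids near guess pixels (index coords)
    g=t.mean(2);out=[]
    for u,v in guess:
        for _ in range(4):
            x0,y0=int(round(u))-4,int(round(v))-4;w=g[y0:y0+9,x0:x0+9];yy,xx=np.mgrid[y0:y0+9,x0:x0+9]
            k=np.clip(45-w,0,None)*(np.hypot(xx-u,yy-v)<3.2);u,v=(k*xx).sum()/k.sum(),(k*yy).sum()/k.sum()
        out.append((u+.5,v+.5))
    return atz("top",np.array(out),z)
def traypose(P,order=(0,1,2,3)):
    # P order: p2,p4,p1,p3
    a=[np.degrees(np.arctan2(*(P[i]-P[j])[[1,0]]))-o for i,j,o in((0,2,0),(1,3,0),(0,1,90),(2,3,90))]
    m=P.mean(0);xh=m[0]*.9934+m[1]*.1149-.0006;yh=-m[0]*.1149+m[1]*.9934
    yaw=np.mean(a);nose=xh-.072*np.sin(np.radians(yaw-6.6));print("tray yaws",np.round(a,2),"mean",round(yaw,2),"centre x^ y^",round(xh,4),round(yh,4),"nose x^",round(nose,4),"nose y^",round(yh+.072,4))
E
python3 - <<'E'
from look import *
rel(.5599,.1637,.062,96.6)
p=manip.state()["tcp_pos"];print("station xy",p[0]*.9934+p[1]*.1149,-p[0]*.1149+p[1]*.9934)
t=cv2.imread("pics/top17.png")
traypose(holes(t,np.array([(264,257),(484,237),(283,482),(507,460)])/7+[224.5,214.5]))
t=imaging.snapshot("top")[:,:,::-1].copy();cv2.imwrite(f"pics/top18.png",t)
crop(t,225,215,325,325,7,"pics/b18.png")
E
```

```text
t 50.92 tcp [0.5781 0.0014 0.0622] jaw 96.6 tilt [ 0.   -0.16  0.2 ] open 0.106 F [ 2.8 -3.7  7.2] q6 -100
tool shift mm [ -0.2  -0.6 163.3] twist x 0.0003501306849500452 alt -179.99964986931505
station xy 0.5744026544907336 -0.06498316863689939
tray yaws [4.19 4.84 4.51 4.62] mean 4.54 centre x^ y^ 0.5803 0.0698 nose x^ 0.5829 nose y^ 0.1418
```

View pics/b18.png

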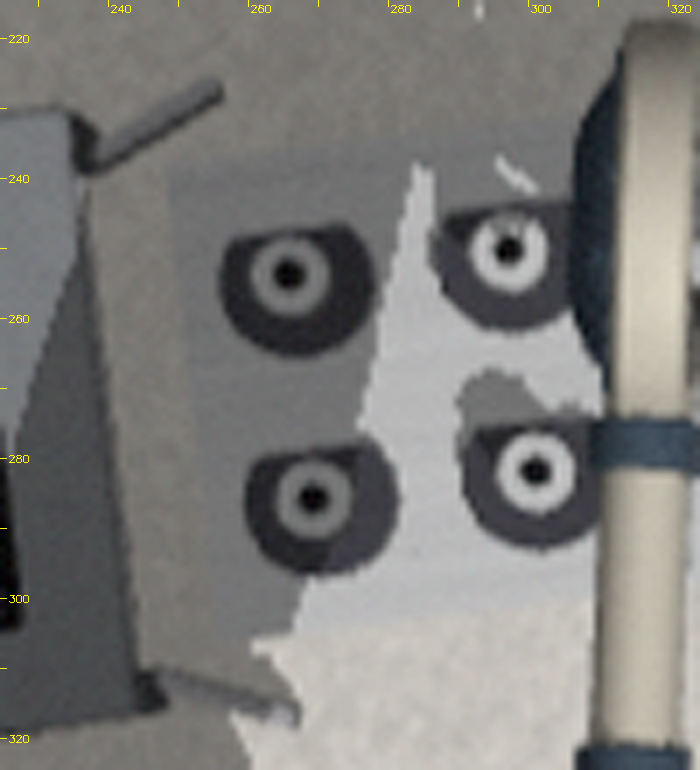

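```bash
python3 - <<'E'
from look import *
t=cv2.imread("pics/top18.png")
traypose(holes(t,np.array([(289,274),(509,250),(313,498),(536,471)])/7+[224.5,214.5]))
E
```

```text
tray yaws [5.79 6.37 5.73 6.02] mean 5.98 centre x^ y^ 0.5749 0.0623 nose x^ 0.5756 nose y^ 0.1343
```

Call:
{"method": "drive_tool", "body": {
  "series": [
    {"travel":[0,0,0.01],"twist":[-0.3,0,0],"fingers":1},
    {"travel":[0,0,0.01],"twist":[0,0,0],"fingers":1},
    {"travel":[0,0,0.01],"twist":[0,0,0],"fingers":1},
    {"travel":[0,0,0.01],"twist":[0,0,0],"fingers":1},
    {"travel":[0,0,0.01],"twist":[0,0,0],"fingers":1},
    {"travel":[0,0,0],"twist":[0,0,0],"fingers":1}
  ]
}}

```text
time: 51.72
tcp_pos: [0.5716, 0.0508, 0.0622]
tcp_rot: [[0.003, -0.993, -0.12], [-0.003, -0.12, 0.993], [-1.0, -0.002, -0.004]]
force: [0.9, -6.1, 7.7]
opening: 0.111
```

```bash
python3 - <<'E'
from look import *
rel(.5599,.1637,.062,96.6)
p=manip.state()["tcp_pos"];print("station xy",p[0]*.9934+p[1]*.1149,-p[0]*.1149+p[1]*.9934)
t=imaging.snapshot("top")[:,:,::-1].copy();cv2.imwrite(f"pics/top19.png",t)
crop(t,215,215,325,325,6,"pics/b19.png")
E
```

```text
t 51.73 tcp [0.5716 0.0508 0.0622] jaw 96.91 tilt [-0.   -0.2   0.13] open 0.111 F [ 0.9 -6.1  7.7] q6 -95
tool shift mm [ -0.2  -2.  113.5] twist x 0.3141268955846499 alt -179.68587310441535
station xy 0.5736796436879995 -0.015219427661782824
```

View pics/b19.png

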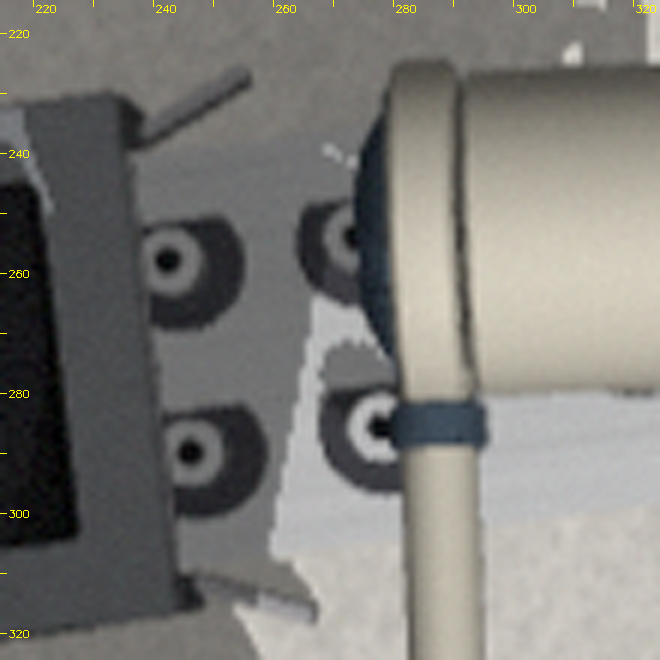

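Call:
{"method": "drive_tool", "body": {
  "series": [
    {"travel":[0,-0.0008,0.01],"twist":[0.3,0,0],"fingers":1},
    {"travel":[0,0,0.01],"twist":[0,0,0],"fingers":1},
    {"travel":[0,0,0.01],"twist":[0,0,0],"fingers":1},
    {"travel":[0,0,0.01],"twist":[0,0,0],"fingers":1},
    {"travel":[0,0,0.01],"twist":[0,0,0],"fingers":1},
    {"travel":[0,0,0],"twist":[0,0,0],"fingers":1}
  ]
}}

```text
time: 52.52
tcp_pos: [0.5666, 0.1005, 0.0622]
tcp_rot: [[0.003, -0.993, -0.115], [-0.003, -0.115, 0.993], [-1.0, -0.002, -0.003]]
force: [1.2, -5.8, 9.0]
opening: 0.104
```

Call:
{"method": "drive_tool", "body": {
  "series": [
    {"travel":[0,0,0.01],"twist":[0,0,0],"fingers":1},
    {"travel":[0,0,0.01],"twist":[0,0,0],"fingers":1},
    {"travel":[0,0,0.01],"twist":[0,0,0],"fingers":1},
    {"travel":[0,0,0.01],"twist":[0,0,0],"fingers":1},
    {"travel":[0,0,0.008],"twist":[0,0,0],"fingers":1},
    {"travel":[0,0,0],"twist":[0,0,0],"fingers":1},
    {"travel":[0,0,0],"twist":[0,0,0],"fingers":1}
  ]
}}

```text
time: 53.4
tcp_pos: [0.5611, 0.1479, 0.0622]
tcp_rot: [[0.003, -0.993, -0.115], [-0.003, -0.115, 0.993], [-1.0, -0.002, -0.003]]
force: [0.4, -6.9, 7.8]
opening: 0.106
```

```bash
python3 - <<'E'
from look import *
rel(.5599,.1637,.062,96.6)
p=manip.state()["tcp_pos"];print("station xy",p[0]*.9934+p[1]*.1149,-p[0]*.1149+p[1]*.9934)
s=imaging.snapshot("scene")[:,:,::-1].copy();cv2.imwrite(f"pics/scene20.png",s)
crop(s,300,190,480,330,4,"pics/b20.png")
E
```

```text
t 53.4 tcp [0.5611 0.1479 0.0622] jaw 96.59 tilt [-0.   -0.18  0.13] open 0.106 F [ 0.4 -6.9  7.8] q6 -85
tool shift mm [ 0.2 -0.6 15.8] twist x -0.01281976406629326 alt 179.9871802359337
station xy 0.5743875210826469 0.08248546351201308
```

View pics/b20.png

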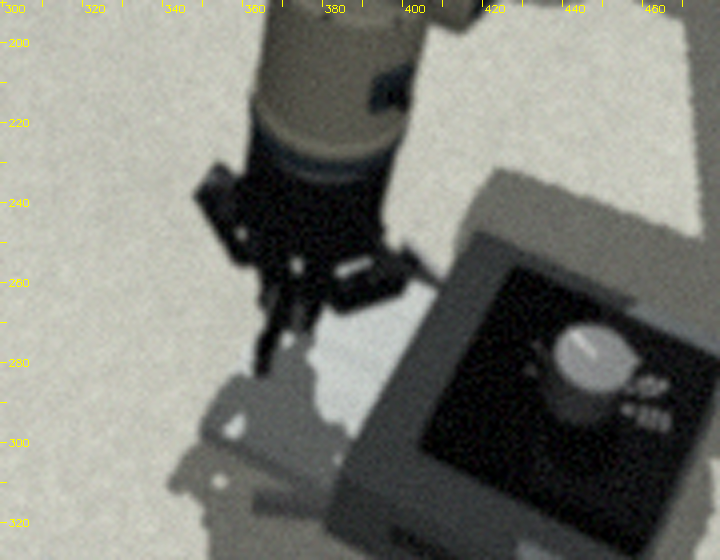

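Sliding freely; now creep onto the back stop, watching the force.

Call:
{"method": "drive_tool", "body": {
  "series": [
    {"travel":[0,0,0.005],"twist":[0,0,0],"fingers":1},
    {"travel":[0,0,0.004],"twist":[0,0,0],"fingers":1},
    {"travel":[0,0,0.003],"twist":[0,0,0],"fingers":1},
    {"travel":[0,0,0],"twist":[0,0,0],"fingers":1},
    {"travel":[0,0,0],"twist":[0,0,0],"fingers":1}
  ]
}}

```text
time: 54.08
tcp_pos: [0.5598, 0.159, 0.0622]
tcp_rot: [[0.003, -0.993, -0.114], [-0.004, -0.114, 0.993], [-1.0, -0.002, -0.005]]
force: [0.5, -9.4, 8.4]
opening: 0.104
```

Call:
{"method": "drive_tool", "body": {
  "series": [
    {"travel":[0,0,0.002],"twist":[0,0,0],"fingers":1},
    {"travel":[0,0,0.001],"twist":[0,0,0],"fingers":1},
    {"travel":[0,0,0],"twist":[0,0,0],"fingers":1},
    {"travel":[0,0,0],"twist":[0,0,0],"fingers":1}
  ]
}}

```text
time: 54.58
tcp_pos: [0.5595, 0.1616, 0.0622]
tcp_rot: [[0.003, -0.993, -0.114], [-0.005, -0.114, 0.993], [-1.0, -0.002, -0.005]]
force: [1.5, -10.4, 7.9]
opening: 0.104
```

Call:
{"method": "drive_tool", "body": {
  "series": [
    {"travel":[0,0,0.0015],"twist":[0,0,0],"fingers":1},
    {"travel":[0,0,0.0015],"twist":[0,0,0],"fingers":1},
    {"travel":[0,0,0],"twist":[0,0,0],"fingers":1},
    {"travel":[0,0,0],"twist":[0,0,0],"fingers":1}
  ]
}}

```text
time: 55.08
tcp_pos: [0.5592, 0.1646, 0.0622]
tcp_rot: [[0.003, -0.993, -0.114], [-0.005, -0.114, 0.993], [-1.0, -0.002, -0.005]]
force: [1.9, -10.5, 8.8]
opening: 0.109
```

Call:
{"method": "drive_tool", "body": {
  "series": [
    {"travel":[0,0,0.0015],"twist":[0,0,0],"fingers":1},
    {"travel":[0,0,0],"twist":[0,0,0],"fingers":1},
    {"travel":[0,0,0],"twist":[0,0,0],"fingers":1}
  ]
}}

```text
time: 55.45
tcp_pos: [0.5591, 0.1655, 0.0622]
tcp_rot: [[0.003, -0.994, -0.114], [-0.006, -0.114, 0.994], [-1.0, -0.002, -0.006]]
force: [1.8, -11.4, 8.8]
opening: 0.105
```

Call:
{"method": "drive_tool", "body": {
  "series": [
    {"travel":[0,0,0.0015],"twist":[0,0,0],"fingers":1},
    {"travel":[0,0,0],"twist":[0,0,0],"fingers":1},
    {"travel":[0,0,0],"twist":[0,0,0],"fingers":1}
  ]
}}

```text
time: 55.82
tcp_pos: [0.5591, 0.1656, 0.0622]
tcp_rot: [[0.003, -0.994, -0.113], [-0.009, -0.113, 0.994], [-1.0, -0.002, -0.009]]
force: [1.5, -17.9, 9.1]
opening: 0.106
```

Call:
{"method": "drive_tool", "body": {
  "series": [
    {"travel":[0,0,0.0015],"twist":[0,0,0],"fingers":1},
    {"travel":[0,0,0],"twist":[0,0,0],"fingers":1},
    {"travel":[0,0,0],"twist":[0,0,0],"fingers":1}
  ]
}}

```text
time: 56.2
tcp_pos: [0.5594, 0.1658, 0.0622]
tcp_rot: [[0.004, -0.994, -0.112], [-0.011, -0.112, 0.994], [-1.0, -0.003, -0.011]]
force: [3.6, -21.6, 9.4]
opening: 0.101
```

Call:
{"method": "drive_tool", "body": {
  "series": [
    {"travel":[0,0,-0.002],"twist":[0,0,0],"fingers":1},
    {"travel":[0,0,0],"twist":[0,0,0],"fingers":0.55},
    {"travel":[0,0,0],"twist":[0,0,0],"fingers":0.55},
    {"travel":[0,0,0],"twist":[0,0,0],"fingers":0.55},
    {"travel":[0,0,0],"twist":[0,0,0],"fingers":0.55},
    {"travel":[-0.03,0,0],"twist":[0,0,0],"fingers":0.55},
    {"travel":[-0.05,0,0],"twist":[0,0,0],"fingers":0.55},
    {"travel":[-0.06,0,0],"twist":[0,0,0],"fingers":0.55},
    {"travel":[0,0,-0.06],"twist":[0,0,0],"fingers":0.55},
    {"travel":[0,0,-0.06],"twist":[0,0,0],"fingers":0.55},
    {"travel":[0,0,-0.06],"twist":[0,0,0],"fingers":0.55},
    {"travel":[0,0,-0.06],"twist":[0,0,0],"fingers":0.55},
    {"travel":[0,0,0],"twist":[0,0,0],"fingers":0.55}
  ]
}}

```text
time: 57.82
tcp_pos: [0.5855, -0.072, 0.1996]
tcp_rot: [[-0.002, -0.994, -0.111], [-0.001, -0.111, 0.994], [-1.0, 0.002, -0.001]]
force: [0.1, 0.4, 0.0]
opening: 0.452
```

```bash
python3 - <<'E'
from look import *
rel(.5599,.1637,.2,96.6)
t=imaging.snapshot("top")[:,:,::-1].copy();cv2.imwrite(f"pics/top21.png",t)
s=imaging.snapshot("scene")[:,:,::-1].copy();cv2.imwrite(f"pics/scene21.png",s)
crop(s,330,220,490,340,4,"pics/b21.png")
crop(t,150,205,290,335,5,"pics/a21.png")
E
```

```text
t 57.83 tcp [ 0.5855 -0.072   0.1996] jaw 96.39 tilt [ 0.   -0.03 -0.1 ] open 0.452 F [0.1 0.4 0. ] q6 -107
tool shift mm [ -0.5  -0.8 237.1] twist x -0.21192941772045515 alt 179.78807058227954
```

View pics/a21.png

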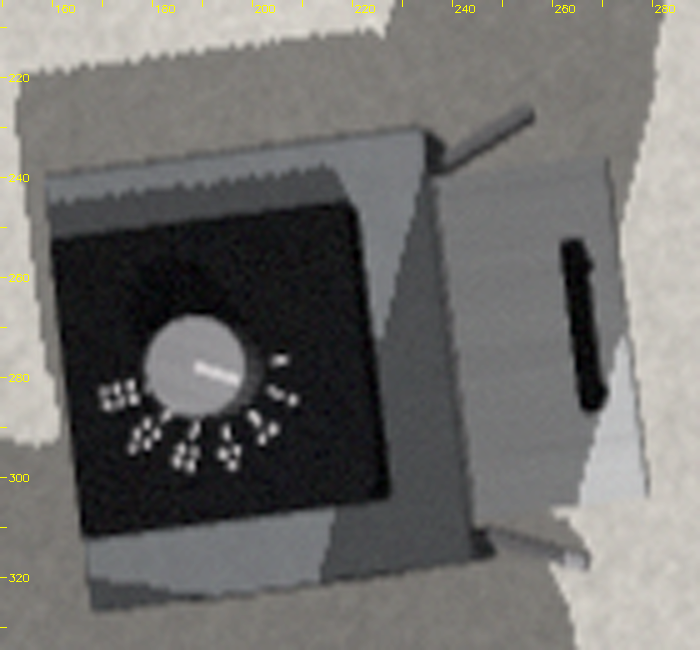

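View pics/b21.png

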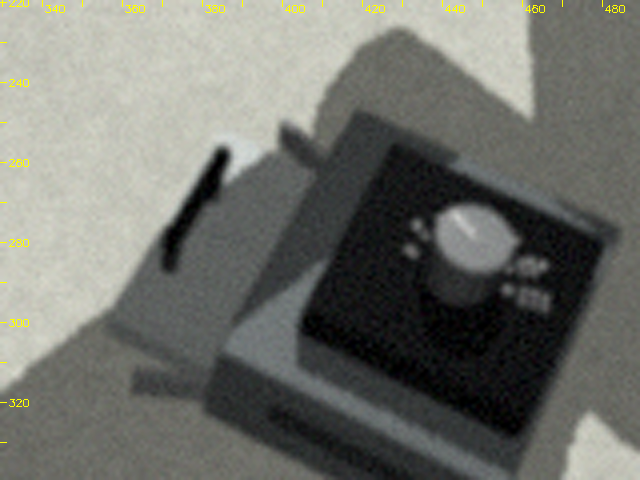

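```bash
python3 - <<'E'
from look import *
c=np.array([(607,160),(648,497)])/5+[150,205]
for P in atz("top",c,.02): print("rear corner x^y^",P[0]*.9934+P[1]*.1149-.0006,-P[0]*.1149+P[1]*.9934)
P=atz("top",np.array([583,325])/5+[150,205],.062)[0];print("handle",P[0]*.9934+P[1]*.1149,-P[0]*.1149+P[1]*.9934)
for p,z in(((150+195/5,205+366/5),.135),):
    C=atz("top",p,z)[0];print("timer",C)
L=atz("top",np.array([(197,364),(238,380)])/5+[150,205],.135);d=L[1]-L[0];print("line yaw",np.degrees(np.arctan2(d[1],d[0])))
M=np.array([(282,358),(283,396),(263,430),(229,448),(187,458),(144,436),(118,393)])/5+[150,205]
for m in atz("top",M,.099): d=m-C;print("mark yaw",np.degrees(np.arctan2(d[1],d[0])))
print(tri((150+195/5,205+366/5),(330+476/4,220+238/4)))
E
```

```text
rear corner x^y^ 0.6482059009127492 0.08214144491206661
rear corner x^y^ 0.5005411011249475 0.08256046299243425
handle 0.5760729330063344 0.09768577589663163
timer [0.5435012  0.30943262 0.135     ]
line yaw -112.06018882699277
mark yaw -81.42981970104312
mark yaw -112.32478936093466
mark yaw -141.996643714411
mark yaw -169.80286674681628
mark yaw 162.5989967318879
mark yaw 132.90632045734012
mark yaw 103.006713239618
(array([0.54296618, 0.31115924, 0.13367966]), np.float64(0.003030858540304143))
```

```bash
python3 - <<'E'
from plan import *
rel(.543,.3098,.18,96.4)
E
```

```text
t 57.92 tcp [ 0.5855 -0.0683  0.1999] jaw 96.63 tilt [ 0.    0.06 -0.07] open 0.449 F [ 0.6  0.7 -0.3] q6 -107
tool shift mm [ 20.3  -1.5 380.5] twist x 0.23432166583324943 alt -179.76567833416675
```

Call:
{"method": "drive_tool", "body": {
  "series": [
    {"travel":[0,0,0.04],"twist":[0,0,0],"fingers":0.2},
    {"travel":[0,0,0.04],"twist":[0,0,0],"fingers":0.2},
    {"travel":[0,0,0.04],"twist":[0,0,0],"fingers":0.2},
    {"travel":[0,0,0.04],"twist":[0,0,0],"fingers":0.2},
    {"travel":[0,0,0.04],"twist":[0,0,0],"fingers":0.2},
    {"travel":[0,0,0.04],"twist":[0,0,0],"fingers":0.2},
    {"travel":[0,0,0.04],"twist":[0,0,0],"fingers":0.2},
    {"travel":[0,0,0.04],"twist":[0,0,0],"fingers":0.2},
    {"travel":[0,0,0.04],"twist":[0,0,0],"fingers":0.2},
    {"travel":[0,-0.0015,0.0205],"twist":[0,0,0],"fingers":0.2},
    {"travel":[0,0,0],"twist":[0,0,0],"fingers":0.2},
    {"travel":[0,0,0],"twist":[0,0,0],"fingers":0.2},
    {"travel":[0,0,0],"twist":[0,0,0],"fingers":0.2},
    {"travel":[0,0,0],"twist":[0,0,0],"fingers":0.2}
  ]
}}

```text
time: 59.68
tcp_pos: [0.543, 0.309, 0.2005]
tcp_rot: [[-0.001, -0.993, -0.115], [0.0, -0.115, 0.993], [-1.0, 0.001, 0.0]]
force: [0.1, 0.5, -0.3]
opening: 0.8
```

```bash
python3 - <<'E'
from look import *
rel(.543,.3098,.131,96.4)
s=imaging.snapshot("scene")[:,:,::-1].copy();cv2.imwrite(f"pics/scene22.png",s)
crop(s,380,180,510,330,4,"pics/b22.png")
E
```

```text
t 59.67 tcp [0.543  0.309  0.2005] jaw 96.62 tilt [-0.    0.02 -0.04] open 0.8 F [ 0.1  0.5 -0.3] q6 -70
tool shift mm [69.5 -0.1  0.8] twist x 0.22253898019312146 alt -179.77746101980688
```

View pics/b22.png

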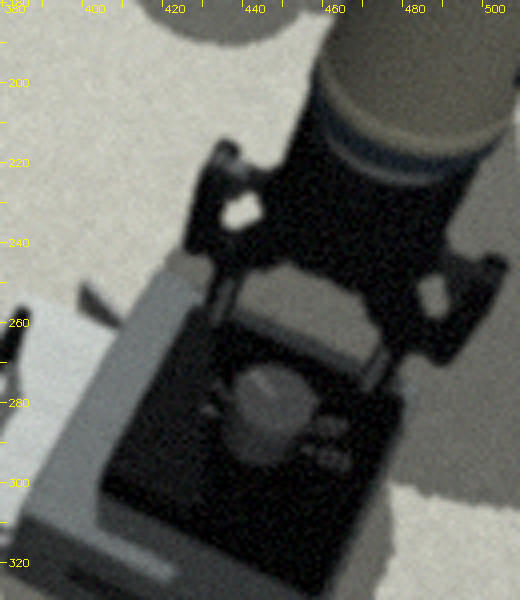

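Call:
{"method": "drive_tool", "body": {
  "series": [
    {"travel":[0.03,0,0.0006],"twist":[0,0,0],"fingers":0.2},
    {"travel":[0.025,0,0],"twist":[0,0,0],"fingers":0.2},
    {"travel":[0.014,0,0],"twist":[0,0,0],"fingers":0.2},
    {"travel":[0,0,0],"twist":[0,0,0],"fingers":0.2},
    {"travel":[0,0,0],"twist":[0,0,0],"fingers":0.2}
  ],
  "newtons": 25
}}

```text
time: 60.35
tcp_pos: [0.5431, 0.3107, 0.1327]
tcp_rot: [[0.001, -0.993, -0.117], [0.001, -0.117, 0.993], [-1.0, -0.001, 0.001]]
force: [0.6, -0.5, 0.9]
opening: 0.798
```

Call:
{"method": "drive_tool", "body": {
  "series": [
    {"travel":[0,0,0],"twist":[0,0,0],"fingers":0.8},
    {"travel":[0,0,0],"twist":[0,0,0],"fingers":0.8},
    {"travel":[0,0,0],"twist":[0,0,0],"fingers":0.8},
    {"travel":[0,0,0],"twist":[0,0,0],"fingers":0.8},
    {"travel":[0,0,0],"twist":[0,0,0],"fingers":0.8},
    {"travel":[0,0,0],"twist":[0,0,0],"fingers":0.8}
  ],
  "newtons": 25
}}

```text
time: 61.1
tcp_pos: [0.5429, 0.311, 0.1326]
tcp_rot: [[0.001, -0.993, -0.117], [0.002, -0.117, 0.993], [-1.0, -0.001, 0.001]]
force: [0.0, 0.8, 5.5]
opening: 0.461
```

Call:
{"method": "drive_tool", "body": {
  "series": [
    {"travel":[0,0,0],"twist":[7.2,0,0],"fingers":0.8},
    {"travel":[0,0,0],"twist":[7.2,0,0],"fingers":0.8},
    {"travel":[0,0,0],"twist":[7.2,0,0],"fingers":0.8},
    {"travel":[0,0,0],"twist":[7.2,0,0],"fingers":0.8},
    {"travel":[0,0,0],"twist":[7.2,0,0],"fingers":0.8},
    {"travel":[0,0,0],"twist":[7.2,0,0],"fingers":0.8},
    {"travel":[0,0,0],"twist":[7.2,0,0],"fingers":0.8},
    {"travel":[0,0,0],"twist":[7.2,0,0],"fingers":0.8},
    {"travel":[0,0,0],"twist":[0,0,0],"fingers":0.8},
    {"travel":[0,0,0],"twist":[0,0,0],"fingers":0.8}
  ]
}}

```text
time: 62.35
tcp_pos: [0.5431, 0.3116, 0.1327]
tcp_rot: [[0.002, -0.633, 0.774], [0.003, 0.774, 0.633], [-1.0, 0.001, 0.003]]
force: [1.2, 4.0, 5.5]
opening: 0.459
```

```bash
python3 - <<'E'
from plan import *
rel(.543,.3098,.131,39.1);print(manip.state()["torque"])
E
```

```text
t 62.35 tcp [0.5431 0.3116 0.1327] jaw 39.29 tilt [ 0.    0.18 -0.06] open 0.459 F [1.2 4.  5.5] q6 -13
tool shift mm [ 1.6 -1.3 -1.2] twist x 0.1870920753459302 alt -179.81290792465407
[ 0.60243821 -0.15311331 -0.08344544]
```

Rotated 57.4°. Release, lift and look.

Call:
{"method": "drive_tool", "body": {
  "series": [
    {"travel":[0,0,0],"twist":[0,0,0],"fingers":0.2},
    {"travel":[0,0,0],"twist":[0,0,0],"fingers":0.2},
    {"travel":[0,0,0],"twist":[0,0,0],"fingers":0.2},
    {"travel":[0,0,0],"twist":[0,0,0],"fingers":0.2},
    {"travel":[-0.03,0,0],"twist":[0,0,0],"fingers":0.2},
    {"travel":[-0.05,0,0],"twist":[0,0,0],"fingers":0.2},
    {"travel":[-0.04,0,0],"twist":[0,0,0],"fingers":0.2},
    {"travel":[0,-0.04,-0.05],"twist":[0,0,0],"fingers":0.2},
    {"travel":[0,-0.04,-0.05],"twist":[0,0,0],"fingers":0.2},
    {"travel":[0,-0.04,-0.05],"twist":[0,0,0],"fingers":0.2},
    {"travel":[0,-0.04,-0.05],"twist":[0,0,0],"fingers":0.2},
    {"travel":[0,-0.04,-0.05],"twist":[0,0,0],"fingers":0.2},
    {"travel":[0,-0.04,-0.05],"twist":[0,0,0],"fingers":0.2},
    {"travel":[0,0,0],"twist":[0,0,0],"fingers":0.2},
    {"travel":[0,0,0],"twist":[0,0,0],"fingers":0.2}
  ]
}}

```text
time: 64.22
tcp_pos: [0.4632, -0.0557, 0.2513]
tcp_rot: [[-0.001, -0.63, 0.776], [0.001, 0.776, 0.63], [-1.0, 0.001, 0.0]]
force: [0.0, 0.2, -0.8]
opening: 0.802
```

```bash
python3 - <<'E'
from look import *
rel(.543,.3098,.131,39.1)
t=imaging.snapshot("top")[:,:,::-1].copy();cv2.imwrite(f"pics/top23.png",t)
s=imaging.snapshot("scene")[:,:,::-1].copy();cv2.imwrite(f"pics/scene23.png",s)
crop(t,150,205,290,335,5,"pics/a23.png")
E
```

```text
t 64.22 tcp [ 0.4632 -0.0557  0.2513] jaw 39.07 tilt [-0.    0.01 -0.06] open 0.802 F [ 0.   0.2 -0.8] q6 -50
tool shift mm [120.6 233.4 292.3] twist x -0.0341849447237621 alt 179.96581505527624
```

View pics/a23.png

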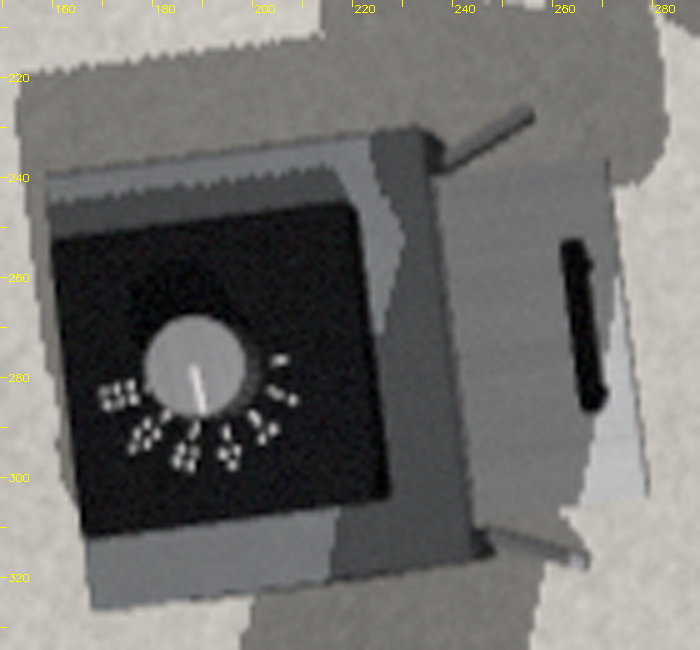

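View pics/scene23.png

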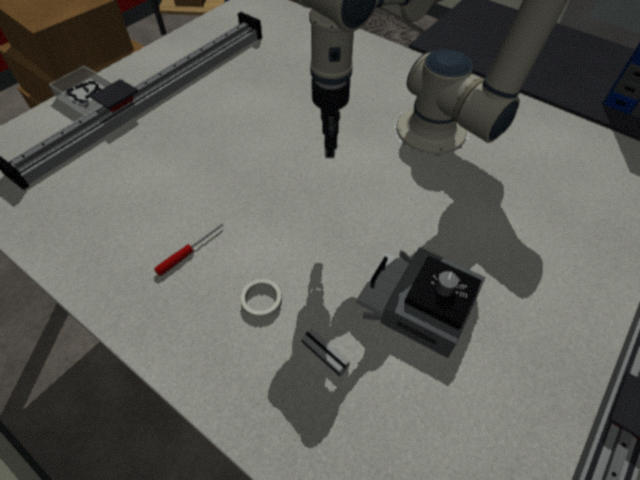

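```bash
python3 - <<'E'
from look import *
L=atz("top",np.array([(193,364),(203,411)])/5+[150,205],.135);d=L[1]-L[0];print("line yaw",np.degrees(np.arctan2(d[1],d[0])),"want -169.3")
for P in atz("top",np.array([(607,160),(648,497)])/5+[150,205],.02): print("rear y^",-P[0]*.1149+P[1]*.9934)
manip.job_done()
E
```

```text
line yaw -167.80698964314277 want -169.3
rear y^ 0.08214144491206661
rear y^ 0.08256046299243425
the job is handed in; nothing more can be done
```

The job is done and handed in at about 64 s, with the gripper open and clear of everything.

- **Hubs:** All four hubs were on the bench and all four are in the tray, one per pocket, with flats matching. The grip tops measured 48 to 50.5 mm up, against 50 mm when seated. The low reading, 47.9 mm, is within measurement noise.
- **Tray:** I slid it in by the handle until it stopped and the push force rose to about 22 N. Its rear edge then measured 70 mm from the station face, within half a millimetre and square, so it is home. On the way in it went slightly skew at the guide fins. I backed it off, straightened it and pushed again.
- **Timer:** I turned the sleeve clockwise 57.4°, from 10 to 30. After release the white line reads about 1.5° from the three-dot mark, within image error.
- **Left alone:** The tape, screwdriver and profile offcut look the same as at the start, judged by eye from the scene picture.

While I was turning the second hub in the air, the last wrist joint reached its range limit, and the tool drifted and tilted slightly. I corrected this before placing the hub, and nothing was touched. I saw no hub knocked aside.

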